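Load the test kiln, close it and set its temperature dial

ROBOT

A 6-joint arm with a two-finger parallel gripper is mounted at the origin on the work surface. World frame = base frame: x ahead of the robot, y to its left, z up, the work surface at z = 0. Lengths are in m, angles in rad, forces in N, time in s.
With the tool pointing down it reaches from about 0.35 to 0.8 m from the base axis. Payload 7.3 kg.
Tool frame: the origin (TCP) lies between the finger pads, 19 mm behind the fingertips; this is the grasp point; z points along the fingers, y is the direction in which the jaws open and shut (so a half turn about z gives the same grasp; the last joint's range is limited). The gripper opens to 85 mm and grips with 20 to 120 N. Pads are 22 mm wide; open, the fingers measure 114 mm over their backs; the gripper's body (76 mm by 85 mm) begins 54 mm behind the grasp point. The pads swing forward as they close: fully open they stand 13 mm farther back than shut.
Start: joints at [-1.478, 0.342, 1.524, -0, 1.275, -0.146], TCP at [0.124, -0.51, 0.25] pointing down, gripper open.
Joint ranges: [-2.53, 2.53], [-0.77, 2.02], [0.04, 2.7], [-1, 4.14], [0.28, 2.66], [-3.11, 3.11]. Speed limits (rad/s): [2.57, 2.57, 3.14, 3.14, 3.14, 3.14].

INTERFACE

Orientations are given as [roll, pitch, yaw] about the fixed x, y, z axes, in that order (R = Rz(yaw) Ry(pitch) Rx(roll)).
In Python, from plant import arm gives the robot as it stands. The module is installed in compiled form; this text tells all that it offers.
- The arm moves only by the shell command python3 -m creep 'ROWS' [OPENING] [FORCE]. ROWS is JSON, a list of rows, each an object of numbers: "dx", "dy", "dz": the shift along the tool's x, y, z in m; "yaw": the turn about the tool's z in degrees. A call has 1 to 10 rows; each row is the pose to reach, as a shift and turn from the pose commanded when the call began, along the tool's axes at that moment; what a row does not reach only later rows make up. A row lasts 1/12 s, in which the tool goes at most 41.7 mm and 7.16 degrees, less where a joint would pass 70% of its speed; a pose out of reach is approached as far as the arm can. A call with a gripper value outside its range is refused whole. OPENING is the opening, from 0 (shut) to 1 (fully open), set as the call begins (- or left out, the last holds). The fingers move at their own pace and stop on an object; FORCE is the grip in N (left out, the last holds). Time passes only in rows, so rows that repeat a pose let the fingers close. It gives the time, the measured TCP pose, the force and the opening at its end, in the units of the state.
- arm.get_obs(): the state, without advancing time (a new reading comes with each control period).
- arm.snapshot(name): name is "scene" or "side" or "wrist"; returns (picture, depth): 400x640x3 uint8, red, green, blue; 400x640 float32, m along the optical axis (not along the pixel's ray), 0 where there is no reading.
- arm.calibration(name): a dict with "K" (3x3 intrinsics, pixels), "cam_to_world" (4x4, takes a point from camera to world coordinates). Camera axes: x right, y up, looking along -z (the intrinsics and any distortion apply to the point x, -y, -z); pixel columns grow to the right and rows downward; lengths in m; the calibration is good to about 2 mm. A picture is of the moment at which its call begins: read the wrist's pose just before it. calibration takes no time and is no camera call; for the wrist camera it gives the pose at the moment of the call.
- arm.finish_job(): hands the job in, once; it reports no verdict.
The state is a dict: "time": time; "joints": joint angles; "dq": joint speeds; "tau": joint torques, N m; "tool_pos": TCP position; "tcp_rot": TCP orientation; "contact_force": force on the tool from outside, world axes, zero at the start; "wrist_torque": the same for the moment, N m; "gripper_width": opening from 0.0 (shut) to 1.0 (fully open).
Only numpy, scipy, OpenCV 4.12 (cv2) and the standard library are available. Lean on these libraries where they do the work, as an engineer would, in place of code of your own. Each camera call takes 0.05 s, during which the arm holds its last target.

TASK

Move every clay jar from the open drawer into the kiln, setting each one gently down so that it stands upright on the chamber floor. When all are in, lower the lid gently until it is fully closed, and only after that turn the temperature dial until its white line points at the red marker on the scale. Also push the emptied drawer fully home, and leave the other things on the bench where they are.

Things in the scene. Friction and masses are not known exactly. Their poses are not given: they have to be found in the camera images.
- jar0: squat lidded jar of brown unfired clay, rigid, about 90 g, one of up to five (some absent): greatest diameter 48 at heights 12 to 22, foot 38, shoulder (diameter 34) at height 34, above it a straight round knob, diameter 18, up to 52. Origin: centre of the underside, z up. Starts upright on the open drawer's floor; can be lifted by the knob
- jar1: squat lidded jar of brown unfired clay, rigid, about 90 g, one of up to five (some absent): greatest diameter 48 at heights 12 to 22, foot 38, shoulder (diameter 34) at height 34, above it a straight round knob, diameter 18, up to 52. Origin: centre of the underside, z up. Starts upright on the open drawer's floor; can be lifted by the knob
- jar2: squat lidded jar of brown unfired clay, rigid, about 90 g, one of up to five (some absent): greatest diameter 48 at heights 12 to 22, foot 38, shoulder (diameter 34) at height 34, above it a straight round knob, diameter 18, up to 52. Origin: centre of the underside, z up. Starts upright on the open drawer's floor; can be lifted by the knob
- jar3: squat lidded jar of brown unfired clay, rigid, about 90 g, one of up to five (some absent): greatest diameter 48 at heights 12 to 22, foot 38, shoulder (diameter 34) at height 34, above it a straight round knob, diameter 18, up to 52. Origin: centre of the underside, z up. Starts upright on the open drawer's floor; can be lifted by the knob
- jar4: squat lidded jar of brown unfired clay, rigid, about 90 g, one of up to five (some absent): greatest diameter 48 at heights 12 to 22, foot 38, shoulder (diameter 34) at height 34, above it a straight round knob, diameter 18, up to 52. Origin: centre of the underside, z up. Starts upright on the open drawer's floor; can be lifted by the knob
- kiln_floor (a point): centre of the kiln's chamber floor, 25 above the table, z up. Kiln: top-loading test kiln, steel outside, cream firebrick inside, fixed, 280 (x) x 220 (y) x 90 tall, centred here with this point's axes. The open chamber reaches +-110 in x and +-80 in y and is 65 deep; walls 30
- lid_hinge (a point): middle of the lid's hinge line, which runs along the kiln's x at its +y edge (y = +110 in the kiln's frame, 90 above the table)
- lid_handle (a point): middle of the black round handle bar of the lid: diameter 12, 120 long along the kiln's x, held by two end brackets 35 (centre to edge) off the lid's free edge, with open space between. It is 255 from the hinge line and 12 above the lid's underside
- lid (a joint): steel lid 280 x 220 x 23, 0.5 kg: angle in rad, 0 = closed, 1.57 = upright; starts leaning back beyond upright (1.88 to 2.1, limit 2.2). Stiff hinge (0.9 N m): stays where it is left. At angle a the handle's middle is at y = -255 cos a + 12 sin a, z = 255 sin a + 12 cos a from the hinge point, in the kiln's axes
- drawer (a joint): drawer opening in m, 0 = fully home at its stop, starts 0.17 to 0.18 open; needs about 3 N, has no spring and stays where it is left
- drawer_floor (a point): centre of the drawer's inner floor (184 x 238), 15 above the table; moves with the drawer, x pointing into the cabinet, z up. Side and back walls reach 22 above this floor, the front panel 62. The drawer slides out along -x of a low wooden cabinet, 220 (x) x 280 (y) x 90 tall, fixed
- drawer_handle (a point): middle of the drawer's bar handle (100 along y, about 10 thick, dark steel), 35 in front (-x) of the face of the front panel (272 wide, 12 thick), 49 above the table; the drawer can be pushed home on the handle or on the panel
- dial (a joint): temperature dial: angle in rad, 0 to 4.71, grows clockwise seen from above; starts 0 to 0.5; friction only (0.04 N m), stays where it is left. It stands on the kiln's grey control box (130 x 120 x 70 tall, fixed), amid a white scale disc (diameter 96) with ten black ticks
- dial_grip (a point): on the dial's axis, 97 above the table: height for the TCP to grip it. The dial is a black disc (diameter 48, 5 thick) with an upright finger bar 44 long, 12 wide, from 74 to 100 above the table; this point's x axis runs along the bar to its white-lined end
- dial_pointer (a point): outer end of the white pointer line on top of the dial's bar, 23 from the axis
- marker_tip (a point): middle of the small red marker (20 x 8) lying on the white scale, 37 from the dial's axis; its x axis points outwards from the dial's axis. Its place on the scale differs from start to start; it cannot be moved
- marker (a joint): angle of the red marker on the scale, rad, counted exactly as the angle of the dial, so the dial is set when both are equal
- rib: bystander: flat wooden rib 110 x 28 x 8 on the table, origin at the centre of its underside
- tape: bystander: paper-coloured roll of tape, outer diameter 64, 18 tall, flat on the table
- teapot: bystander: dark clay teapot, diameter 96, 78 tall, on the table
- brushpot: bystander: dark clay pot full of tools, diameter 110, pot 80 tall, tools to 170
- roundpot: bystander: round clay pot, diameter 104, 78 tall, on the table
- paddle: bystander: blue paddle with a wooden handle, about 245 long, 35 wide, 9 thick, flat on the table, origin at the centre of its blade
Things that resemble listed ones, but are neither listed nor needed, are in the scene too. What is shaped like the jar0 but blue or green is not meant.

How it is judged:
On the way, in this order (a step that is already met when the one before it is completed fails the run):
1. every jar stands upright on the chamber floor, released, the lid still open (x of jar0 in the frame of kiln_floor between -0.1 and 0.1 m and y of jar0 in the frame of kiln_floor between -0.07 and 0.07 m and z of each of jar0, jar1, jar2, jar3, jar4 in the frame of kiln_floor below 0.012 m and angle between each of jar0, jar1, jar2, jar3, jar4's own z axis and vertical below 0.2 rad and x of jar1 in the frame of kiln_floor between -0.1 and 0.1 m and y of jar1 in the frame of kiln_floor between -0.07 and 0.07 m and x of jar2 in the frame of kiln_floor between -0.1 and 0.1 m and y of jar2 in the frame of kiln_floor between -0.07 and 0.07 m and x of jar3 in the frame of kiln_floor between -0.1 and 0.1 m and y of jar3 in the frame of kiln_floor between -0.07 and 0.07 m and x of jar4 in the frame of kiln_floor between -0.1 and 0.1 m and y of jar4 in the frame of kiln_floor between -0.07 and 0.07 m and contact force between the fingers and jar0 below 0.1 N and contact force between the fingers and jar1 below 0.1 N and contact force between the fingers and jar2 below 0.1 N and contact force between the fingers and jar3 below 0.1 N and contact force between the fingers and jar4 below 0.1 N and value of joint lid above 0.5 rad), for 0.2 s.
2. the lid is closed (within 0.03 rad) (value of joint lid below 0.03 rad), for 0.2 s.
3. the dial's white line stands at the red marker (within 3 mm at the pointer's end, 7 degrees) (y of dial_pointer in the frame of marker_tip between -0.003 and 0.003 m and x of dial_pointer in the frame of marker_tip above -0.03 m and value of joint lid below 0.03 rad), for 0.2 s.
At the end, for the whole second after the job is handed in: All jars present stand upright (within 0.2 rad) and at rest on the kiln's chamber floor, the lid is closed within 0.03 rad, the drawer is home within 5 mm, and the dial's pointer end is within 3 mm (7 degrees) of the line through the red marker (all of step 3 and x of jar0 in the frame of kiln_floor between -0.1 and 0.1 m and y of jar0 in the frame of kiln_floor between -0.07 and 0.07 m and z of each of jar0, jar1, jar2, jar3, jar4 in the frame of kiln_floor below 0.012 m and angle between each of jar0, jar1, jar2, jar3, jar4's own z axis and vertical below 0.2 rad and x of jar1 in the frame of kiln_floor between -0.1 and 0.1 m and y of jar1 in the frame of kiln_floor between -0.07 and 0.07 m and x of jar2 in the frame of kiln_floor between -0.1 and 0.1 m and y of jar2 in the frame of kiln_floor between -0.07 and 0.07 m and x of jar3 in the frame of kiln_floor between -0.1 and 0.1 m and y of jar3 in the frame of kiln_floor between -0.07 and 0.07 m and x of jar4 in the frame of kiln_floor between -0.1 and 0.1 m and y of jar4 in the frame of kiln_floor between -0.07 and 0.07 m and value of joint drawer below 0.005 m and linear speed of each of jar0, jar1, jar2, jar3, jar4 below 0.02 m/s); the robot touches nothing.
It fails at once if the lid comes down faster than 1 rad/s over its last 0.4 rad (slammed) (value of joint lid below 0.4 rad and velocity of joint lid below -1 rad/s).
It fails at once if a bystander (rib, tape, teapot, tool pot, round pot, paddle) is moved more than 3 cm (distance of any of rib, tape, teapot, brushpot, roundpot, paddle from where it was at the start of the episode above 0.03 m).
It fails at once if a jar is dropped: out of the fingers and faster than 1 m/s ((linear speed of jar0 above 1 m/s and contact force between the fingers and jar0 below 0.1 N) or (linear speed of jar1 above 1 m/s and contact force between the fingers and jar1 below 0.1 N) or (linear speed of jar2 above 1 m/s and contact force between the fingers and jar2 below 0.1 N) or (linear speed of jar3 above 1 m/s and contact force between the fingers and jar3 below 0.1 N) or (linear speed of jar4 above 1 m/s and contact force between the fingers and jar4 below 0.1 N)).
Of jar0, jar1, jar2, jar3, jar4 only 3 to 5 are there at a start; the rules pass over those that are not, and their reading is None.
At some moment in a run one of jar0, jar1, jar2, jar3, jar4 may be knocked a few centimetres aside while the robot is not near it.
It also fails if it takes over 210 s, if anything falls off the work surface, if the arm or the gripper's body presses on something with over 40 N, if the wrist force passes 120 N, or if a joint passes its speed limit or range.

## Working session

There is one attempt and no reset: what is moved stays moved. The work goes in short steps, Python scripts to look and compute and a shell command to move; the robot and the scene stay as the last step left them, time stands still between calls to the robot, and variables do not carry over. Pictures are saved under pics/ and viewed, and the job is handed in when it is done.

```bash
mkdir -p pics; ls
python3 - <<'E'
from plant import arm
import cv2,numpy as np
o=arm.get_obs()
for k,v in o.items(): print(k,np.round(v,3))
for n in ["scene","side","wrist"]:
    p,d=arm.snapshot(n); cv2.imwrite(f"pics/{n}0.png",p[:,:,::-1]); np.save(f"pics/{n}0.npy",d)
    c=arm.calibration(n); print(n,np.round(c["K"],1).tolist(),np.round(c["cam_to_world"],3).tolist(), [k for k in c])
E
```

```text
pics
time 0.0
joints [-1.478  0.343  1.525  0.     1.275 -0.146]
dq [-0.001  0.001  0.001  0.     0.     0.001]
tau [ 1.0000e-03 -4.3368e+01 -2.4602e+01 -0.0000e+00  8.0000e-03  0.0000e+00]
tool_pos [ 0.124 -0.51   0.249]
tcp_rot [-3.14  -0.     0.239]
contact_force [ 0.084  0.25  -0.939]
wrist_torque [-0.002 -0.046 -0.011]
gripper_width 1.0
scene [[374.4, 0.0, 324.8], [0.0, 374.4, 202.9], [0.0, 0.0, 1.0]] [[0.814, -0.386, 0.435, 1.105], [0.581, 0.55, -0.599, -0.734], [-0.009, 0.741, 0.672, 0.966], [0.0, 0.0, 0.0, 1.0]] ['K', 'cam_to_world']
side [[401.9, 0.0, 321.5], [0.0, 401.9, 206.1], [0.0, 0.0, 1.0]] [[-0.822, 0.3, -0.483, -0.043], [-0.569, -0.455, 0.686, 0.903], [-0.014, 0.839, 0.545, 0.783], [0.0, 0.0, 0.0, 1.0]] ['K', 'cam_to_world']
wrist [[311.0, 0.0, 319.7], [0.0, 311.0, 199.4], [0.0, 0.0, 1.0]] [[0.236, 0.927, 0.293, 0.199], [-0.972, 0.225, 0.071, -0.491], [-0.0, -0.301, 0.954, 0.373], [0.0, 0.0, 0.0, 1.0]] ['K', 'cam_to_world']
```

View pics/scene0.png

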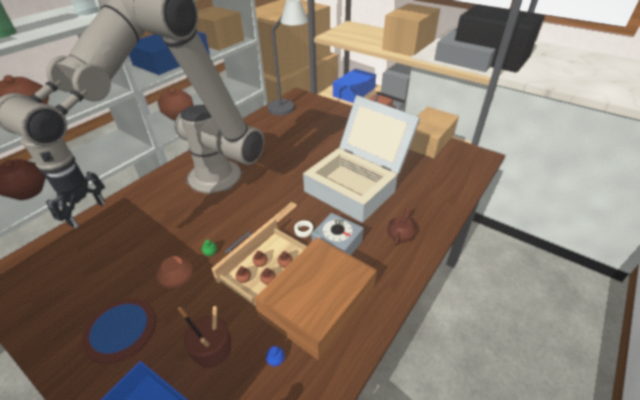

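View pics/side0.png

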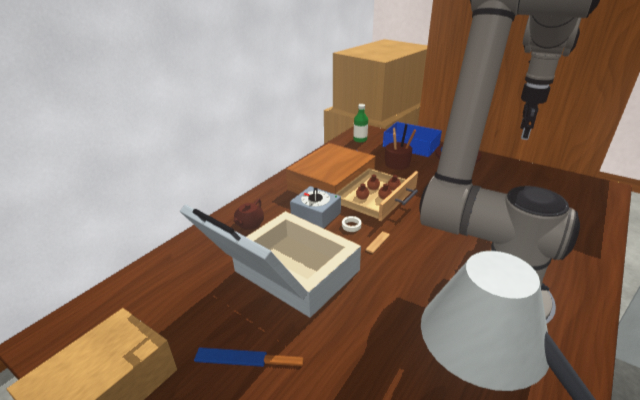

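View pics/wrist0.png

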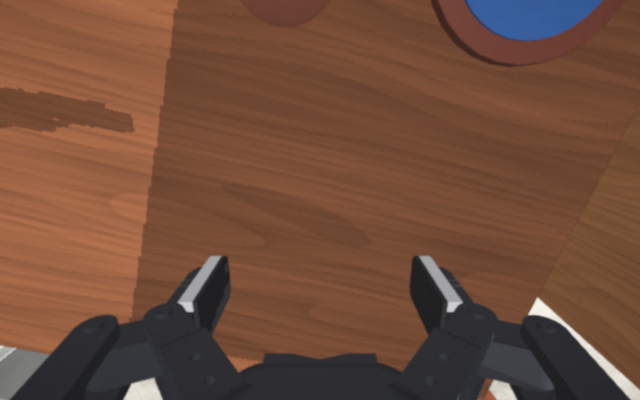

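The scene camera (pixels) shows the open drawer with about 5 brown jars at (240-300, 250-285), the dial at (337,230), the kiln at (350,185), and green/blue decoys at (209,246) and (275,355). I'll zoom in and localise these from depth.

```bash
cat > h.py <<'E'
from plant import arm
import cv2,numpy as np
def pts(d,c):
    K=c["K"];T=c["cam_to_world"]
    v,u=np.mgrid[0:d.shape[0],0:d.shape[1]]
    x=(u-K[0][2])/K[0][0]*d; y=(v-K[1][2])/K[1][1]*d
    P=np.stack([x,-y,-d],-1)@np.array(T)[:3,:3].T+np.array(T)[:3,3]
    P[d<=0]=np.nan
    return P
def snap(n,tag=None):
    c=arm.calibration(n); p,d=arm.snapshot(n)
    if tag: cv2.imwrite(f"pics/{tag}.png",p[:,:,::-1])
    return p,d,c,pts(d,c)
def proj(X,c):
    T=np.linalg.inv(np.array(c["cam_to_world"])); q=T[:3,:3]@np.array(X)+T[:3,3]
    K=c["K"]; return K[0][0]*q[0]/-q[2]+K[0][2], K[1][1]*-q[1]/-q[2]+K[1][2]
def st():
    o=arm.get_obs(); print("t",o["time"],"tcp",np.round(o["tool_pos"],4),"rpy",np.round(o["tcp_rot"],3),"F",np.round(o["contact_force"],1),"g",round(float(o["gripper_width"]),3))
    return o
E
python3 - <<'E'
import sys
from h import *
for n,r in [("scene",(180,320,200,400)),("side",(140,260,270,430)),]:
    p=cv2.imread(f"pics/{n}0.png"); q=p[r[0]:r[1],r[2]:r[3]]
    cv2.imwrite(f"pics/{n}0z.png",cv2.resize(q,None,fx=4,fy=4,interpolation=cv2.INTER_CUBIC))
P=pts(np.load("pics/scene0.npy"),arm.calibration("scene"))
for u,v in [(244,274),(261,257),(285,256),(274,271),(337,229),(360,200),(330,181),(310,178),(360,215),(400,190),(383,120)]: print("scene",u,v,np.round(P[v,u],3))
P=pts(np.load("pics/side0.npy"),arm.calibration("side"))
for u,v in [(362,190),(372,181),(384,190),(394,181),(315,195),(300,250),(295,218),(358,250),(305,305),(235,265),(215,230),(250,240)]: print("side",u,v,np.round(P[v,u],3))
E
```

```text
scene 244 274 [ 0.497 -0.316  0.05 ]
scene 261 257 [ 0.493 -0.237  0.048]
scene 285 256 [ 0.559 -0.196  0.058]
scene 274 271 [ 0.544 -0.237  0.015]
scene 337 229 [ 0.647 -0.039  0.099]
scene 360 200 [0.63  0.13  0.091]
scene 330 181 [0.484 0.156 0.091]
scene 310 178 [0.405 0.136 0.083]
scene 360 215 [0.639 0.122 0.029]
scene 400 190 [0.681 0.358 0.003]
scene 383 120 [0.544 0.422 0.241]
side 362 190 [ 0.547 -0.186  0.05 ]
side 372 181 [ 0.548 -0.262  0.051]
side 384 190 [ 0.479 -0.224  0.053]
side 394 181 [ 0.479 -0.303  0.052]
side 315 195 [ 0.62  -0.002  0.098]
side 300 250 [0.546 0.181 0.026]
side 295 218 [0.601 0.13  0.091]
side 358 250 [0.37  0.147 0.083]
side 305 305 [0.397 0.356 0.038]
side 235 265 [0.657 0.339 0.028]
side 215 230 [0.544 0.467 0.276]
side 250 240 [0.45  0.457 0.283]
```

View pics/scene0z.png

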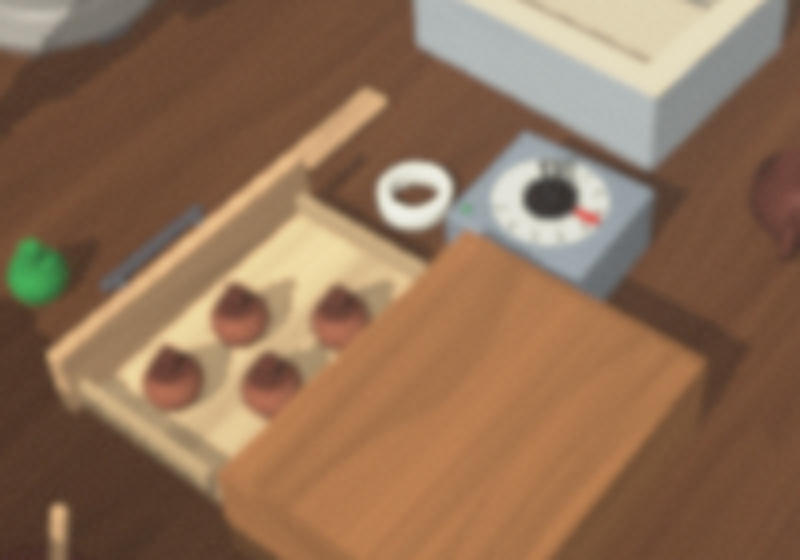

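View pics/side0z.png

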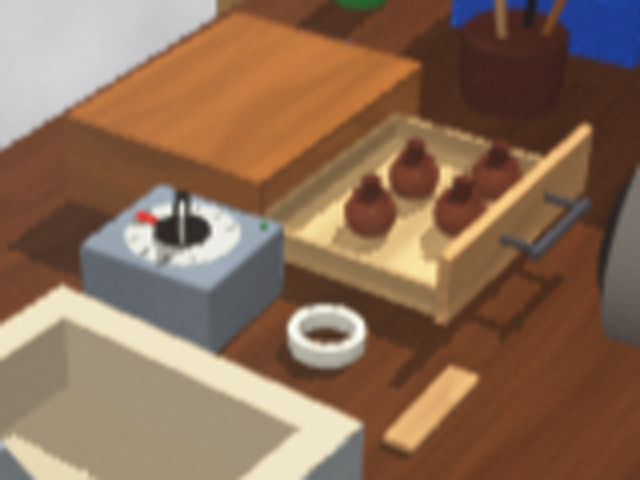

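Four brown jars are clearly visible in the drawer (a fifth could be hidden near the cabinet). The red marker and the dial are also visible. Next I'll fit the fixed geometry from depth.

Run:
```python
from h import *
A=[]
for n in ["scene","side"]:
    P=pts(np.load(f"pics/{n}0.npy"),arm.calibration(n)); im=cv2.imread(f"pics/{n}0.png")
    z=P[...,2]
    def rect(name,zlo,zhi,xlo,xhi,ylo,yhi):
        m=(z>zlo)&(z<zhi)&(P[...,0]>xlo)&(P[...,0]<xhi)&(P[...,1]>ylo)&(P[...,1]<yhi)
        q=P[m]; 
        if len(q)<20: print(name,n,len(q)); return
        r=cv2.minAreaRect((q[:,:2]*1000).astype(np.float32)); print(n,name,len(q),np.round(r[0],1),np.round(r[1],1),round(r[2],1),"z",np.round(np.median(q[:,2]),4))
    rect("kiln",.084,.096,.3,.75,.05,.45)
    rect("cab",.084,.096,.45,.9,-.5,-.08)
    rect("box",.065,.0725,.5,.8,-.2,.1)
    rect("scale",.073,.079,.5,.8,-.2,.1)
    rect("dial",.09,.105,.55,.72,-.08,.06)
    rect("lid",.14,.36,.3,.8,.2,.6)
    m=(z>.07)&(z<.083)&(P[...,0]>.37)&(P[...,0]<.5)&(P[...,1]>-.45)&(P[...,1]<-.05)
    q=P[m]; print("panel",len(q), np.round(np.nanmin(q,0),3),np.round(np.nanmax(q,0),3)) if len(q) else 0
    m=(z>.055)&(z<.072)&(P[...,0]>.45)&(P[...,0]<.64)&(P[...,1]>-.36)&(P[...,1]<-.14)
    k,l,s,c=cv2.connectedComponentsWithStats(m.astype(np.uint8))
    for i in range(1,k): print("knob",s[i,4],np.round(np.nanmedian(P[l==i],0),3))
```

```text
scene kiln 1444 [518.5 245.7] [242.  285.3] 86.5 z 0.0919
scene cab 6711 [ 705.6 -303. ] [433.9 255.5] 80.7 z 0.0916
scene box 569 [627.6 -81.1] [252.9 142.2] 83.3 z 0.0709
scene scale 365 [635.6 -21.1] [122.3 118.6] 0.5 z 0.0742
scene dial 45 [634.2 -22.1] [ 9.8 44.9] 34.3 z 0.1005
scene lid 3128 [529.5 425. ] [120.3 284.2] 86.4 z 0.2198
panel 362 [ 0.417 -0.371  0.07 ] [ 0.491 -0.1    0.083]
knob 29 [ 0.487 -0.239  0.067]
knob 32 [ 0.553 -0.196  0.066]
knob 37 [ 0.487 -0.314  0.066]
knob 37 [ 0.554 -0.275  0.066]
side kiln 1943 [516.7 252. ] [249.4 285.2] 86.5 z 0.0911
side cab 2115 [ 701.4 -300.8] [439.7 264.9] 78.9 z 0.0915
side box 564 [630.1 -52.8] [269.6 216.6] 20.8 z 0.0706
side scale 270 [685.6 -32.3] [144.3 230.5] 89.1 z 0.075
side dial 28 [631.3 -18.3] [ 6.8 45. ] 35.3 z 0.1011
side lid 2459 [527.4 439.2] [286.2  99.9] 1.2 z 0.2612
panel 198 [ 0.416 -0.366  0.07 ] [ 0.479 -0.096  0.082]
knob 21 [ 0.546 -0.267  0.064]
knob 22 [ 0.483 -0.308  0.064]
knob 26 [ 0.547 -0.189  0.065]
knob 25 [ 0.482 -0.232  0.066]
```

```bash
python3 -m creep '[{"dx":0.04,"dy":-0.016,"dz":-0.01,"yaw":3},{"dx":0.08,"dy":-0.032,"dz":-0.02,"yaw":6},{"dx":0.12,"dy":-0.047,"dz":-0.03,"yaw":10},{"dx":0.16,"dy":-0.062,"dz":-0.04,"yaw":13.7},{"dx":0.2,"dy":-0.077,"dz":-0.05,"yaw":13.7},{"dx":0.24,"dy":-0.092,"dz":-0.05,"yaw":13.7},{"dx":0.28,"dy":-0.107,"dz":-0.05,"yaw":13.7},{"dx":0.32,"dy":-0.123,"dz":-0.05,"yaw":13.7},{"dx":0.36,"dy":-0.138,"dz":-0.05,"yaw":13.7},{"dx":0.39,"dy":-0.15,"dz":-0.05,"yaw":13.7}]'
python3 - <<'E'
from h import *
st()
snap("wrist","w1")
E
```

```text
time: 0.98
tool_pos: [0.4636, -0.2744, 0.2999]
tcp_rot: [3.142, 0.0, -0.0]
contact_force: [0.8, -1.6, -0.2]
gripper_width: 0.999
t 0.9833 tcp [ 0.4636 -0.2744  0.2999] rpy [ 3.142  0.    -0.   ] F [ 0.8 -1.6 -0.2] g 0.999
```

View pics/w1.png

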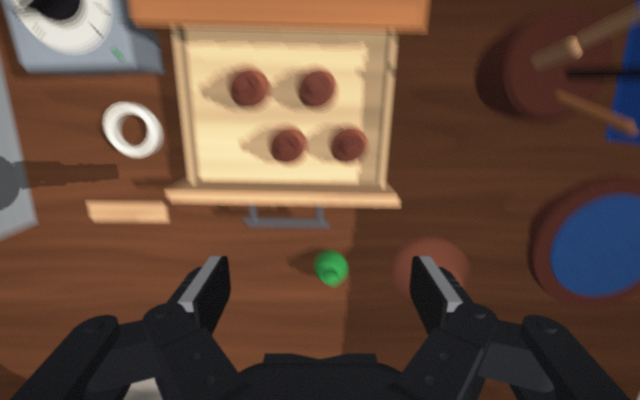

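Top-down wrist view: four jars, with pixels (249,87), (317,87), (288,145) and (348,145). The drawer's far wall is at row ~28 and the panel at row ~195. The tape (132,130) and rib (128,211) are to its left. I'll measure them from the wrist depth.

```bash
cat >> h.py <<'E'
def knobs(P,zlo=.058,zhi=.072,box=(.42,.66,-.38,-.12),minpix=15,verbose=1):
    z=P[...,2]; m=(z>zlo)&(z<zhi)&(P[...,0]>box[0])&(P[...,0]<box[1])&(P[...,1]>box[2])&(P[...,1]<box[3])
    k,l,s,c=cv2.connectedComponentsWithStats(m.astype(np.uint8),connectivity=4); out=[]
    for i in range(1,k):
        if s[i,4]>=minpix:
            q=P[l==i]; (cx,cy),r=cv2.minEnclosingCircle((q[:,:2]*1000).astype(np.float32))
            out.append((cx,cy,r)); 
            if verbose: print("knob n",s[i,4],"circ",np.round([cx,cy,r],1),"med",np.round(np.median(q,0)*1000,1),"px",np.round(c[i]))
    return out
E
python3 - <<'E'
from h import *
p,d,c,P=snap("wrist")
knobs(P)
z=P[...,2]
# panel top
m=(z>.070)&(z<.084)&(P[...,0]<.5)&(P[...,1]>-.42)&(P[...,1]<-.05)
q=P[m]; print("panel",len(q)); r=cv2.minAreaRect((q[:,:2]*1000).astype(np.float32)); print(r)
m=(z>.084)&(z<.1)&(P[...,0]<.75)&(P[...,1]>-.45)&(P[...,1]<-.08)
q=P[m]; 
ys=np.arange(-.4,-.1,.02); e=[(y+.01,q[(q[:,1]>y)&(q[:,1]<y+.02)][:,0].min()) for y in ys if ((q[:,1]>y)&(q[:,1]<y+.02)).sum()>3]
print("cabfront",np.round(e,3).tolist(),"yrange",q[:,1].min(),q[:,1].max(),np.median(q[:,2]))
for u,v in [(286,224),(330,260),(430,265),(128,211),(132,105),(320,100),(320,70),(320,50)]: print(u,v,np.round(P[v,u],3))
E
```

```text
knob n 33 circ [ 603.3 -373.1    3.8] med [ 602.  -370.7   65. ] px [419.  45.]
knob n 227 circ [ 551.2 -193.5    8.9] med [ 551.6 -194.3   66.3] px [252.  96.]
knob n 210 circ [ 550.4 -273.1    8.9] med [ 550.9 -273.1   66.3] px [324.  97.]
knob n 193 circ [ 483.9 -237.2    8.9] med [ 484.9 -237.7   66.3] px [293. 157.]
knob n 193 circ [ 484.6 -312.2    8.9] med [ 485.2 -311.7   66.2] px [357. 157.]
knob n 720 circ [ 433.  -244.7  124.6] med [ 433.2 -245.3   65.2] px [300. 200.]
panel 2468
((427.8443603515625, -233.92117309570312), (271.6322326660156, 12.700593948364258), 88.72679138183594)
cabfront [[-0.37, 0.602], [-0.35, 0.602], [-0.33, 0.603], [-0.31, 0.603], [-0.29, 0.603], [-0.27, 0.604], [-0.25, 0.604], [-0.23, 0.604], [-0.21, 0.605], [-0.19, 0.605], [-0.17, 0.606], [-0.15, 0.606], [-0.13, 0.607], [-0.11, 0.607], [-0.09, 0.608]] yrange -0.37841699000619033 -0.09673241648655997 0.08951401583036533
286 224 [ 0.375 -0.22  -0.   ]
330 260 [ 0.326 -0.284  0.018]
430 265 [ 0.48  -0.316  0.305]
128 211 [0.397 0.003 0.009]
132 105 [ 0.541 -0.023 -0.001]
320 100 [ 0.548 -0.269  0.067]
320 70 [ 0.583 -0.268  0.014]
320 50 [ 0.605 -0.268  0.014]
```

Knob centres in mm: (551,-193.5), (550.5,-273), (484,-237), (484.5,-312). The fit is good (radius 8.9). Next a look at the kiln, dial and lid from above.

```bash
python3 -m creep '[{"dy":-0.04,"dz":-0.005},{"dy":-0.08,"dz":-0.01},{"dy":-0.12,"dz":-0.015},{"dy":-0.16,"dz":-0.02},{"dy":-0.2,"dz":-0.02},{"dy":-0.24,"dz":-0.02},{"dy":-0.28,"dz":-0.02},{"dy":-0.32,"dz":-0.02},{"dy":-0.36,"dz":-0.02},{"dy":-0.4,"dz":-0.02}]' 0.45
python3 - <<'E'
from h import *
st()
snap("wrist","w2")
E
```

```text
schema error: expected keys dx, dy, dz, yaw
```

All four keys are required in every row.

```bash
python3 -m creep '[{"dx":0,"dy":-0.04,"dz":-0.005,"yaw":0},{"dx":0,"dy":-0.08,"dz":-0.01,"yaw":0},{"dx":0,"dy":-0.12,"dz":-0.015,"yaw":0},{"dx":0,"dy":-0.16,"dz":-0.02,"yaw":0},{"dx":0,"dy":-0.2,"dz":-0.02,"yaw":0},{"dx":0,"dy":-0.24,"dz":-0.02,"yaw":0},{"dx":0,"dy":-0.28,"dz":-0.02,"yaw":0},{"dx":0,"dy":-0.32,"dz":-0.02,"yaw":0},{"dx":0,"dy":-0.36,"dz":-0.02,"yaw":0},{"dx":0,"dy":-0.4,"dz":-0.02,"yaw":0}]' 0.45
python3 - <<'E'
from h import *
st()
snap("wrist","w2")
E
```

```text
time: 1.92
tool_pos: [0.4617, 0.1253, 0.32]
tcp_rot: [3.141, 0.0, -0.001]
contact_force: [0.8, 0.5, -0.4]
gripper_width: 0.45
t 1.9167 tcp [0.4617 0.1253 0.32  ] rpy [ 3.141e+00  0.000e+00 -1.000e-03] F [ 0.8  0.5 -0.4] g 0.45
```

View pics/w2.png

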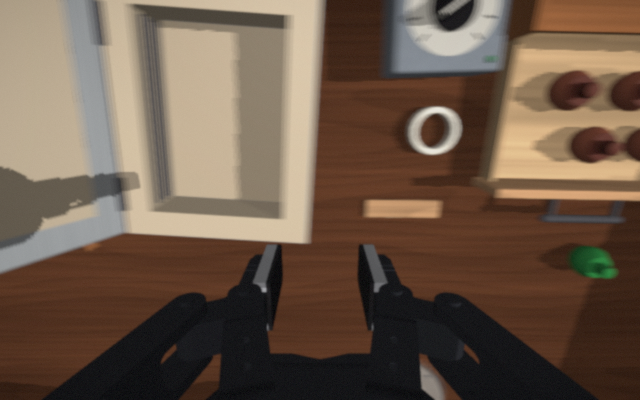

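The kiln chamber spans pixels (140,10)-(290,215), the dial is at (452,8), and the lid is at the left. I'll fit these now.

Run:
```python
from h import *
p,d,c,P=snap("wrist")
z=P[...,2]
m=(z>.082)&(z<.096)&(P[...,0]>.3)&(P[...,0]<.75)&(P[...,1]>.08)&(P[...,1]<.33)
q=P[m]; print("rim",len(q),np.median(q[:,2]),q[:,:2].min(0),q[:,:2].max(0))
# front face (-y edge): min y as fn of x
def fit(pts): 
    l=cv2.fitLine((np.array(pts)*1000).astype(np.float32),cv2.DIST_HUBER,0,.01,.01).ravel(); return l
e=[]
for x in np.arange(.40,.62,.01):
    s=q[(q[:,0]>x)&(q[:,0]<x+.01)]
    if len(s)>5: e.append((x+.005,s[:,1].min()))
l=fit(e); print("front edge dir deg",np.degrees(np.arctan2(l[1],l[0])),"y at x=0.5175:",l[3]+(517.5-l[2])*l[1]/l[0])
print(np.round(e,4).tolist())
e=[];f=[]
for y in np.arange(.15,.30,.01):
    s=q[(q[:,1]>y)&(q[:,1]<y+.01)]
    if len(s)>5: e.append((y+.005,s[:,0].min())); f.append((y+.005,s[:,0].max()))
print("xmin",np.round(e,4).tolist()); print("xmax",np.round(f,4).tolist())
# chamber floor
m=(z>.018)&(z<.033)&(P[...,0]>.35)&(P[...,0]<.7)&(P[...,1]>.1)&(P[...,1]<.4)
q=P[m]; r=cv2.minAreaRect((q[:,:2]*1000).astype(np.float32)); print("floor",len(q),r,np.median(q[:,2]))
# lid
m=(z>.12)&(z<.26)&(P[...,1]>.3)
q=P[m];print("lid n",len(q))
A=np.c_[q[:,0],q[:,2],np.ones(len(q))]; s=np.linalg.lstsq(A,q[:,1],rcond=None)[0]; print("lid y = %.3f x + %.3f z + %.4f"%tuple(s))
```

```text
rim 14784 0.08939413108337774 [0.36972084 0.12017431] [0.63441181 0.32999961]
front edge dir deg -3.8242846 y at x=0.5175: 127.53886
[[0.405, 0.1348], [0.415, 0.1349], [0.425, 0.1337], [0.435, 0.1337], [0.445, 0.1326], [0.455, 0.1314], [0.465, 0.1315], [0.475, 0.1304], [0.485, 0.1293], [0.495, 0.1293], [0.505, 0.1283], [0.515, 0.1273], [0.525, 0.1273], [0.535, 0.1263], [0.545, 0.1254], [0.555, 0.1254], [0.565, 0.1245], [0.575, 0.1236], [0.585, 0.1227], [0.595, 0.1227], [0.605, 0.1218], [0.615, 0.121]]
xmin [[0.155, 0.3697], [0.165, 0.3711], [0.175, 0.3718], [0.185, 0.3724], [0.195, 0.3739], [0.205, 0.3735], [0.215, 0.3755], [0.225, 0.375], [0.235, 0.3767], [0.245, 0.3759], [0.255, 0.3776], [0.265, 0.3775], [0.275, 0.3789], [0.285, 0.3786], [0.295, 0.3797]]
xmax [[0.155, 0.634], [0.165, 0.6341], [0.175, 0.6342], [0.185, 0.6344], [0.195, 0.6339], [0.205, 0.6341], [0.215, 0.6338], [0.225, 0.634], [0.235, 0.634], [0.245, 0.6339], [0.255, 0.6339], [0.265, 0.6339], [0.275, 0.6337], [0.285, 0.6339], [0.295, 0.6339]]
floor 21685 ((517.2847900390625, 241.43063354492188), (156.7096405029297, 221.3345947265625), 86.18245697021484) 0.025179065060244976
lid n 23974
lid y = -0.078 x + 0.532 z + 0.3397
```

Kiln: centre ≈ (0.517, 0.239), yaw ≈ -3.8°, floor z 0.025, lid ≈ 2.06 rad. I'll place the 4 jars at kiln-frame (±55, ±35) mm: A(.574,.270), B(.464,.2775), C(.570,.2005), D(.460,.208). The first jar is (484,-237).

```bash
python3 -m creep '[{"dx":0,"dy":0.04,"dz":0.02,"yaw":0},{"dx":0.005,"dy":0.08,"dz":0.03,"yaw":0},{"dx":0.01,"dy":0.12,"dz":0.05,"yaw":0},{"dx":0.015,"dy":0.16,"dz":0.06,"yaw":0},{"dx":0.02,"dy":0.2,"dz":0.08,"yaw":0},{"dx":0.022,"dy":0.235,"dz":0.10,"yaw":0},{"dx":0.022,"dy":0.27,"dz":0.12,"yaw":0},{"dx":0.022,"dy":0.305,"dz":0.14,"yaw":0},{"dx":0.022,"dy":0.34,"dz":0.15,"yaw":0},{"dx":0.022,"dy":0.362,"dz":0.16,"yaw":0}]'
python3 - <<'E'
from h import *
st()
p,d,c,P=snap("wrist","w3"); knobs(P)
E
```

```text
time: 2.85
tool_pos: [0.4825, -0.2425, 0.1583]
tcp_rot: [3.141, 0.002, -0.003]
contact_force: [-0.5, -1.4, -0.2]
gripper_width: 0.447
t 2.85 tcp [ 0.4825 -0.2425  0.1583] rpy [ 3.141e+00  2.000e-03 -3.000e-03] F [-0.5 -1.4 -0.2] g 0.447
knob n 148 circ [ 604.2 -373.2    4.9] med [ 602.5 -370.1   64.4] px [526.  27.]
knob n 595 circ [ 551.1 -193.4    8.9] med [ 551.5 -194.2   66.2] px [247. 114.]
knob n 572 circ [ 550.4 -273.     8.8] med [ 550.6 -272.7   66.3] px [365. 115.]
knob n 507 circ [ 484.8 -311.9    9. ] med [ 485.9 -311.    66.3] px [414. 206.]
knob n 472 circ [ 484.1 -237.1    8.9] med [ 485.6 -237.2   66.3] px [313. 207.]
knob n 736 circ [ 434.9 -151.6   31.5] med [ 435.3 -151.9   65.4] px [204. 268.]
knob n 693 circ [ 433.6 -241.8   30.2] med [ 433.3 -241.4   65.3] px [319. 270.]
knob n 774 circ [ 430.8 -335.6   34.1] med [ 431.3 -334.9   65.4] px [438. 271.]
```

View pics/w3.png

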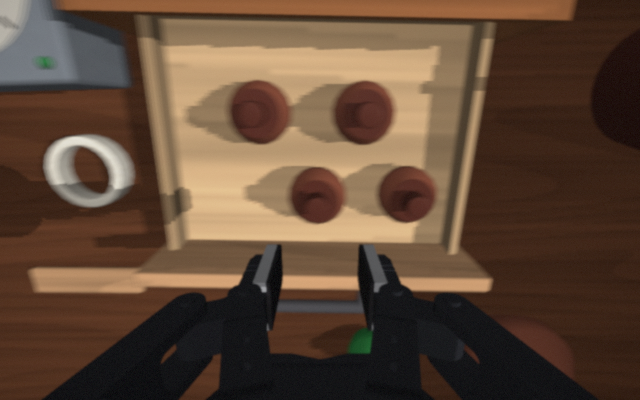

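Knob under the gripper at (317,197), and its position agrees with the earlier measurement. Descending halfway and settling before I read the pose.

```bash
python3 -m creep '[{"dx":0,"dy":0,"dz":0.03,"yaw":0},{"dx":0,"dy":0,"dz":0.05,"yaw":0},{"dx":0,"dy":0,"dz":0.05,"yaw":0},{"dx":0,"dy":0,"dz":0.05,"yaw":0}]'
```

```text
time: 3.23
tool_pos: [0.4832, -0.2382, 0.1095]
tcp_rot: [-3.14, 0.002, -0.001]
contact_force: [-0.4, -0.6, 0.6]
gripper_width: 0.45
```

```bash
python3 -m creep '[{"dx":0.001,"dy":-0.001,"dz":0.02,"yaw":0},{"dx":0.001,"dy":-0.001,"dz":0.035,"yaw":0},{"dx":0.001,"dy":-0.001,"dz":0.0395,"yaw":0},{"dx":0.001,"dy":-0.001,"dz":0.0395,"yaw":0}]'; python3 -m creep '[{"dx":0,"dy":0,"dz":0,"yaw":0},{"dx":0,"dy":0,"dz":0,"yaw":0},{"dx":0,"dy":0,"dz":0,"yaw":0},{"dx":0,"dy":0,"dz":0,"yaw":0},{"dx":0,"dy":0,"dz":0,"yaw":0}]' 0.1 25
```

```text
time: 3.57
tool_pos: [0.4851, -0.237, 0.0709]
tcp_rot: [-3.142, 0.0, -0.0]
contact_force: [-0.0, -0.1, -0.3]
gripper_width: 0.452
time: 3.98
tool_pos: [0.486, -0.2376, 0.072]
tcp_rot: [3.14, -0.002, -0.0]
contact_force: [-0.5, -0.3, 6.6]
gripper_width: 0.194
```

```bash
python3 -m creep '[{"dx":0,"dy":0,"dz":-0.008,"yaw":0},{"dx":0,"dy":0,"dz":-0.025,"yaw":0},{"dx":0,"dy":0,"dz":-0.05,"yaw":0},{"dx":0,"dy":0,"dz":-0.08,"yaw":0},{"dx":0,"dy":0,"dz":-0.105,"yaw":0},{"dx":0,"dy":0,"dz":-0.125,"yaw":0},{"dx":0,"dy":0,"dz":-0.13,"yaw":0}]'
python3 - <<'E'
from h import *
snap("wrist","w4")
E
```

```text
time: 4.57
tool_pos: [0.4865, -0.2377, 0.2047]
tcp_rot: [3.138, -0.006, -0.0]
contact_force: [0.2, 0.1, 0.5]
gripper_width: 0.194
```

View pics/w4.png

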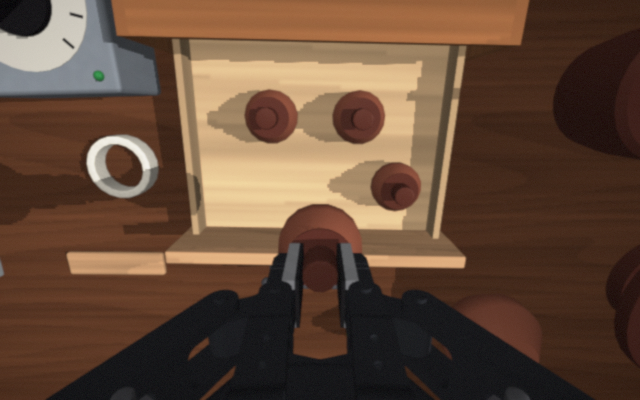

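The jar is held upright at pixel (320,240). Now carrying it to slot A.

```bash
python3 -m creep '[{"dx":0,"dy":-0.02,"dz":0,"yaw":0},{"dx":0,"dy":-0.05,"dz":0,"yaw":0},{"dx":0.01,"dy":-0.09,"dz":0,"yaw":0},{"dx":0.02,"dy":-0.13,"dz":0,"yaw":0},{"dx":0.03,"dy":-0.17,"dz":0,"yaw":0},{"dx":0.04,"dy":-0.21,"dz":0,"yaw":0},{"dx":0.05,"dy":-0.25,"dz":0,"yaw":0},{"dx":0.06,"dy":-0.29,"dz":0,"yaw":0},{"dx":0.07,"dy":-0.33,"dz":0,"yaw":0},{"dx":0.078,"dy":-0.37,"dz":0,"yaw":0}]';python3 -m creep '[{"dx":0.005,"dy":-0.04,"dz":0,"yaw":0},{"dx":0.01,"dy":-0.075,"dz":0,"yaw":0},{"dx":0.01,"dy":-0.105,"dz":0,"yaw":0},{"dx":0.01,"dy":-0.125,"dz":0.01,"yaw":0},{"dx":0.01,"dy":-0.137,"dz":0.025,"yaw":0},{"dx":0.01,"dy":-0.138,"dz":0.045,"yaw":0},{"dx":0.01,"dy":-0.138,"dz":0.07,"yaw":0},{"dx":0.01,"dy":-0.138,"dz":0.09,"yaw":0},{"dx":0.01,"dy":-0.138,"dz":0.1,"yaw":0},{"dx":0.01,"dy":-0.138,"dz":0.1,"yaw":0}]'
```

```text
time: 5.45
tool_pos: [0.5628, 0.135, 0.1988]
tcp_rot: [3.141, 0.002, -0.0]
contact_force: [0.5, -0.2, -1.1]
gripper_width: 0.191
time: 6.28
tool_pos: [0.5712, 0.2702, 0.0965]
tcp_rot: [3.139, 0.007, -0.0]
contact_force: [-0.9, -0.6, -0.5]
gripper_width: 0.196
```

```bash
python3 -m creep '[{"dx":0,"dy":0,"dz":0.005,"yaw":0},{"dx":0,"dy":0,"dz":0.009,"yaw":0},{"dx":0,"dy":0,"dz":0.012,"yaw":0},{"dx":0,"dy":0,"dz":0.012,"yaw":0}]'
```

```text
time: 6.62
tool_pos: [0.5734, 0.2709, 0.0886]
tcp_rot: [-3.142, -0.0, -0.0]
contact_force: [-0.1, -0.3, -0.6]
gripper_width: 0.197
```

```bash
python3 -m creep '[{"dx":0,"dy":0,"dz":0.003,"yaw":0},{"dx":0,"dy":0,"dz":0.005,"yaw":0},{"dx":0,"dy":0,"dz":0.006,"yaw":0},{"dx":0,"dy":0,"dz":0.006,"yaw":0}]'
```

```text
time: 6.95
tool_pos: [0.5733, 0.271, 0.0823]
tcp_rot: [3.141, 0.0, -0.0]
contact_force: [-0.2, 0.6, -0.8]
gripper_width: 0.195
```

```bash
python3 -m creep '[{"dx":0,"dy":0,"dz":0.001,"yaw":0},{"dx":0,"dy":0,"dz":0.001,"yaw":0}]'; python3 -m creep '[{"dx":0,"dy":0,"dz":-0.002,"yaw":0},{"dx":0,"dy":0,"dz":-0.003,"yaw":0},{"dx":0,"dy":0,"dz":-0.004,"yaw":0}]' 0.36 ; python3 -m creep '[{"dx":0,"dy":0,"dz":-0.02,"yaw":0},{"dx":0,"dy":0,"dz":-0.05,"yaw":0},{"dx":0,"dy":0,"dz":-0.09,"yaw":0},{"dx":0,"dy":0.01,"dz":-0.12,"yaw":0},{"dx":0,"dy":0.04,"dz":-0.12,"yaw":0},{"dx":0,"dy":0.04,"dz":-0.12,"yaw":0}]' 0.45
python3 - <<'E'
from h import *
st()
p,d,c,P=snap("wrist","w5"); knobs(P,.062,.082,(.4,.64,.14,.33))
E
```

```text
time: 7.12
tool_pos: [0.5735, 0.271, 0.0821]
tcp_rot: [-3.142, -0.001, -0.0]
contact_force: [-1.9, -0.1, 3.3]
gripper_width: 0.193
time: 7.37
tool_pos: [0.5735, 0.271, 0.0857]
tcp_rot: [-3.142, -0.0, -0.0]
contact_force: [-0.5, 0.2, -0.4]
gripper_width: 0.36
time: 7.87
tool_pos: [0.5746, 0.2278, 0.2081]
tcp_rot: [3.141, -0.005, -0.002]
contact_force: [0.6, -0.0, 0.1]
gripper_width: 0.447
t 7.8667 tcp [0.5746 0.2278 0.2081] rpy [ 3.141e+00 -5.000e-03 -2.000e-03] F [ 0.6 -0.   0.1] g 0.447
knob n 1513 circ [551.1 316.3  80. ] med [561.8 314.7  72.2] px [221. 211.]
knob n 848 circ [562.3 155.5  57.7] med [566.9 155.3  72.5] px [403. 203.]
knob n 391 circ [571.6 271.3   8.9] med [573.2 270.5  76.1] px [271. 198.]
knob n 1022 circ [406.2 229.1  53.1] med [406.6 233.3  69.1] px [315. 349.]
```

View pics/w5.png

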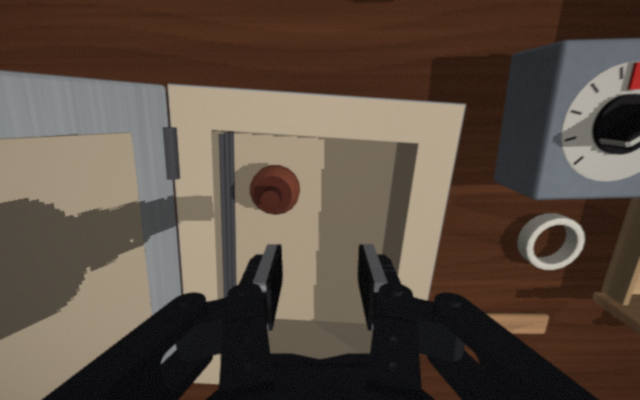

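Jar 1 stands upright in the kiln at pixel (272,190); knob top z 0.076, as expected. Next is the jar at (551,-193.5).

```bash
python3 -m creep '[{"dx":0,"dy":0.03,"dz":-0.01,"yaw":0},{"dx":0,"dy":0.07,"dz":-0.01,"yaw":0},{"dx":0,"dy":0.11,"dz":-0.01,"yaw":0},{"dx":-0.005,"dy":0.15,"dz":-0.01,"yaw":0},{"dx":-0.01,"dy":0.19,"dz":-0.01,"yaw":0},{"dx":-0.015,"dy":0.23,"dz":-0.01,"yaw":0},{"dx":-0.02,"dy":0.27,"dz":-0.01,"yaw":0},{"dx":-0.023,"dy":0.31,"dz":0,"yaw":0},{"dx":-0.023,"dy":0.35,"dz":0.01,"yaw":0},{"dx":-0.023,"dy":0.385,"dz":0.03,"yaw":0}]'; python3 -m creep '[{"dx":0,"dy":0.025,"dz":0.02,"yaw":0},{"dx":0,"dy":0.036,"dz":0.04,"yaw":0},{"dx":0,"dy":0.036,"dz":0.06,"yaw":0},{"dx":0,"dy":0.036,"dz":0.07,"yaw":0},{"dx":0,"dy":0.036,"dz":0.07,"yaw":0},{"dx":0,"dy":0.036,"dz":0.07,"yaw":0}]';python3 - <<'E'
from h import *
st()
p,d,c,P=snap("wrist","w6"); knobs(P,box=(.455,.59,-.38,-.12))
E
```

```text
time: 8.75
tool_pos: [0.5508, -0.1563, 0.1763]
tcp_rot: [3.14, -0.003, -0.001]
contact_force: [1.2, 0.0, -0.3]
gripper_width: 0.447
time: 9.25
tool_pos: [0.5503, -0.1892, 0.1052]
tcp_rot: [-3.141, 0.001, 0.0]
contact_force: [0.1, 0.5, 0.7]
gripper_width: 0.451
t 9.25 tcp [ 0.5503 -0.1892  0.1052] rpy [-3.141e+00  1.000e-03  0.000e+00] F [0.1 0.5 0.7] g 0.451
knob n 790 circ [ 551.5 -193.     9. ] med [ 553.2 -192.9   66.2] px [327. 238.]
knob n 884 circ [ 550.5 -272.7    9.1] med [ 552.1 -271.2   66.2] px [464. 239.]
```

```bash
python3 -m creep '[{"dx":0.001,"dy":0.003,"dz":0.015,"yaw":0},{"dx":0.001,"dy":0.004,"dz":0.028,"yaw":0},{"dx":0.001,"dy":0.004,"dz":0.033,"yaw":0},{"dx":0.001,"dy":0.004,"dz":0.033,"yaw":0}]'; python3 -m creep '[{"dx":0,"dy":0,"dz":0,"yaw":0},{"dx":0,"dy":0,"dz":0,"yaw":0},{"dx":0,"dy":0,"dz":0,"yaw":0},{"dx":0,"dy":0,"dz":0,"yaw":0}]' 0.1 25;python3 -m creep '[{"dx":0,"dy":0,"dz":-0.008,"yaw":0},{"dx":0,"dy":0,"dz":-0.025,"yaw":0},{"dx":0,"dy":0,"dz":-0.05,"yaw":0},{"dx":0,"dy":0,"dz":-0.08,"yaw":0},{"dx":0,"dy":0,"dz":-0.105,"yaw":0},{"dx":0,"dy":0,"dz":-0.125,"yaw":0},{"dx":0,"dy":0,"dz":-0.13,"yaw":0}]'
```

```text
time: 9.63
tool_pos: [0.5512, -0.1934, 0.0725]
tcp_rot: [-3.141, 0.0, 0.0]
contact_force: [-0.1, -0.2, -1.0]
gripper_width: 0.453
time: 9.97
tool_pos: [0.5519, -0.194, 0.0737]
tcp_rot: [3.141, -0.002, -0.0]
contact_force: [0.5, 1.4, 5.4]
gripper_width: 0.193
time: 10.55
tool_pos: [0.5525, -0.1948, 0.2067]
tcp_rot: [3.138, -0.006, -0.0]
contact_force: [0.7, -0.2, -0.8]
gripper_width: 0.195
```

```bash
python3 -m creep '[{"dx":0,"dy":-0.02,"dz":0,"yaw":0},{"dx":-0.01,"dy":-0.05,"dz":0,"yaw":0},{"dx":-0.02,"dy":-0.088,"dz":0,"yaw":0},{"dx":-0.03,"dy":-0.126,"dz":0,"yaw":0},{"dx":-0.04,"dy":-0.165,"dz":0,"yaw":0},{"dx":-0.05,"dy":-0.203,"dz":0,"yaw":0},{"dx":-0.06,"dy":-0.24,"dz":0,"yaw":0},{"dx":-0.07,"dy":-0.28,"dz":0,"yaw":0},{"dx":-0.08,"dy":-0.318,"dz":0,"yaw":0},{"dx":-0.088,"dy":-0.356,"dz":0,"yaw":0}]';python3 -m creep '[{"dx":0,"dy":-0.035,"dz":0,"yaw":0},{"dx":0,"dy":-0.065,"dz":0,"yaw":0},{"dx":0,"dy":-0.09,"dz":0,"yaw":0},{"dx":0,"dy":-0.107,"dz":0.01,"yaw":0},{"dx":0,"dy":-0.115,"dz":0.025,"yaw":0},{"dx":0,"dy":-0.116,"dz":0.045,"yaw":0},{"dx":0,"dy":-0.116,"dz":0.07,"yaw":0},{"dx":0,"dy":-0.116,"dz":0.09,"yaw":0},{"dx":0,"dy":-0.116,"dz":0.105,"yaw":0},{"dx":0,"dy":-0.116,"dz":0.108,"yaw":0}]';python3 -m creep '[{"dx":0,"dy":0,"dz":0.003,"yaw":0},{"dx":0,"dy":0,"dz":0.003,"yaw":0},{"dx":0,"dy":0,"dz":0.003,"yaw":0}]'
```

```text
time: 11.38
tool_pos: [0.4617, 0.1635, 0.2018]
tcp_rot: [3.141, 0.002, -0.0]
contact_force: [1.5, 1.0, -0.7]
gripper_width: 0.196
time: 12.22
tool_pos: [0.4612, 0.277, 0.091]
tcp_rot: [3.139, 0.006, -0.0]
contact_force: [-0.6, -1.0, -1.7]
gripper_width: 0.195
time: 12.47
tool_pos: [0.4638, 0.2781, 0.0922]
tcp_rot: [-3.141, -0.001, -0.0]
contact_force: [-1.2, -0.1, -0.8]
gripper_width: 0.195
```

```bash
python3 -m creep '[{"dx":0,"dy":0,"dz":0.004,"yaw":0},{"dx":0,"dy":0,"dz":0.007,"yaw":0},{"dx":0,"dy":0,"dz":0.008,"yaw":0},{"dx":0,"dy":0,"dz":0.008,"yaw":0}]';python3 -m creep '[{"dx":0,"dy":0,"dz":0.001,"yaw":0},{"dx":0,"dy":0,"dz":0.001,"yaw":0}]'
```

```text
time: 12.8
tool_pos: [0.4635, 0.2781, 0.0838]
tcp_rot: [-3.141, -0.001, -0.0]
contact_force: [-0.8, 0.5, 1.2]
gripper_width: 0.194
time: 12.97
tool_pos: [0.4636, 0.2783, 0.0837]
tcp_rot: [-3.141, -0.001, -0.0]
contact_force: [-3.0, -0.4, 9.2]
gripper_width: 0.193
```

Contact with the floor; releasing and retreating with a check.

```bash
python3 -m creep '[{"dx":0,"dy":0,"dz":-0.001,"yaw":0},{"dx":0,"dy":0,"dz":-0.002,"yaw":0},{"dx":0,"dy":0,"dz":-0.003,"yaw":0}]' 0.36 ; python3 -m creep '[{"dx":0,"dy":0,"dz":-0.02,"yaw":0},{"dx":0,"dy":0,"dz":-0.05,"yaw":0},{"dx":0,"dy":0,"dz":-0.09,"yaw":0},{"dx":0,"dy":0.01,"dz":-0.12,"yaw":0},{"dx":0,"dy":0.04,"dz":-0.12,"yaw":0},{"dx":0,"dy":0.07,"dz":-0.12,"yaw":0}]' 0.45
python3 - <<'E'
from h import *
st()
p,d,c,P=snap("wrist","w7"); knobs(P,.066,.082,(.4,.62,.18,.3))
E
```

```text
time: 13.22
tool_pos: [0.4634, 0.278, 0.0855]
tcp_rot: [3.142, -0.0, -0.0]
contact_force: [-0.3, 0.1, -0.2]
gripper_width: 0.361
time: 13.72
tool_pos: [0.4642, 0.2082, 0.2076]
tcp_rot: [-3.14, -0.005, 0.002]
contact_force: [0.5, -0.2, 0.5]
gripper_width: 0.449
t 13.7167 tcp [0.4642 0.2082 0.2076] rpy [-3.14e+00 -5.00e-03  2.00e-03] F [ 0.5 -0.2  0.5] g 0.449
knob n 515 circ [571.1 271.1   9. ] med [570.8 270.1  76.2] px [239.  61.]
knob n 382 circ [463.  278.7   8.9] med [464.3 277.6  76.1] px [239. 196.]
knob n 320 circ [410.  280.4  19.6] med [409.7 281.7  73.6] px [240. 252.]
knob n 568 circ [405.5 212.   31.9] med [405.1 212.   74.1] px [316. 257.]
```

View pics/w7.png

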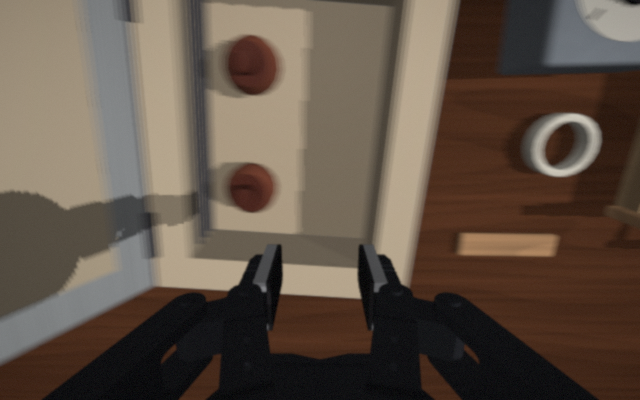

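Both jars stand upright at pixels (252,65) and (250,188). Next is the jar at (550.5,-273).

```bash
python3 -m creep '[{"dx":0,"dy":0.03,"dz":0,"yaw":0},{"dx":0,"dy":0.07,"dz":0,"yaw":0},{"dx":0.01,"dy":0.11,"dz":0,"yaw":0},{"dx":0.02,"dy":0.15,"dz":0,"yaw":0},{"dx":0.03,"dy":0.19,"dz":0,"yaw":0},{"dx":0.04,"dy":0.23,"dz":0,"yaw":0},{"dx":0.05,"dy":0.27,"dz":0,"yaw":0},{"dx":0.06,"dy":0.31,"dz":0,"yaw":0},{"dx":0.07,"dy":0.35,"dz":0,"yaw":0},{"dx":0.08,"dy":0.385,"dz":0,"yaw":0}]'; python3 -m creep '[{"dx":0.006,"dy":0.04,"dz":0.005,"yaw":0},{"dx":0.006,"dy":0.075,"dz":0.03,"yaw":0},{"dx":0.006,"dy":0.096,"dz":0.055,"yaw":0},{"dx":0.006,"dy":0.096,"dz":0.08,"yaw":0},{"dx":0.006,"dy":0.096,"dz":0.1,"yaw":0},{"dx":0.006,"dy":0.096,"dz":0.1,"yaw":0},{"dx":0.006,"dy":0.096,"dz":0.1,"yaw":0}]';python3 - <<'E'
from h import *
st()
p,d,c,P=snap("wrist","w8"); knobs(P,box=(.455,.59,-.38,-.12))
E
```

```text
time: 14.6
tool_pos: [0.5432, -0.1798, 0.2054]
tcp_rot: [3.141, 0.0, -0.001]
contact_force: [1.1, -0.5, 0.3]
gripper_width: 0.449
time: 15.18
tool_pos: [0.5486, -0.2728, 0.1046]
tcp_rot: [-3.14, 0.002, -0.001]
contact_force: [0.5, 0.6, 1.4]
gripper_width: 0.45
t 15.1833 tcp [ 0.5486 -0.2728  0.1046] rpy [-3.14e+00  2.00e-03 -1.00e-03] F [0.5 0.6 1.4] g 0.45
knob n 800 circ [ 550.7 -272.7    9.2] med [ 552.5 -273.    66.2] px [321. 237.]
```

```bash
python3 -m creep '[{"dx":0.001,"dy":0,"dz":0.015,"yaw":0},{"dx":0.001,"dy":0,"dz":0.028,"yaw":0},{"dx":0.001,"dy":0,"dz":0.0325,"yaw":0},{"dx":0.001,"dy":0,"dz":0.0325,"yaw":0}]'; python3 -m creep '[{"dx":0,"dy":0,"dz":0,"yaw":0},{"dx":0,"dy":0,"dz":0,"yaw":0},{"dx":0,"dy":0,"dz":0,"yaw":0},{"dx":0,"dy":0,"dz":0,"yaw":0}]' 0.1 25;python3 -m creep '[{"dx":0,"dy":0,"dz":-0.008,"yaw":0},{"dx":0,"dy":0,"dz":-0.025,"yaw":0},{"dx":0,"dy":0,"dz":-0.05,"yaw":0},{"dx":0,"dy":0,"dz":-0.08,"yaw":0},{"dx":0,"dy":0,"dz":-0.105,"yaw":0},{"dx":0,"dy":0,"dz":-0.125,"yaw":0},{"dx":0,"dy":0,"dz":-0.13,"yaw":0}]'
```

```text
time: 15.57
tool_pos: [0.5504, -0.2728, 0.0735]
tcp_rot: [3.141, -0.0, 0.0]
contact_force: [-0.0, 0.1, -0.2]
gripper_width: 0.447
time: 15.9
tool_pos: [0.551, -0.2735, 0.0745]
tcp_rot: [3.14, -0.002, -0.0]
contact_force: [0.2, -0.2, 4.9]
gripper_width: 0.193
time: 16.48
tool_pos: [0.5513, -0.2737, 0.2073]
tcp_rot: [3.138, -0.005, -0.0]
contact_force: [0.5, -0.3, -1.3]
gripper_width: 0.195
```

```bash
python3 -m creep '[{"dx":0,"dy":-0.02,"dz":0,"yaw":0},{"dx":0,"dy":-0.05,"dz":0,"yaw":0},{"dx":0,"dy":-0.088,"dz":0,"yaw":0},{"dx":0,"dy":-0.126,"dz":0,"yaw":0},{"dx":0,"dy":-0.165,"dz":0,"yaw":0},{"dx":0.005,"dy":-0.203,"dz":0,"yaw":0},{"dx":0.01,"dy":-0.24,"dz":0,"yaw":0},{"dx":0.015,"dy":-0.28,"dz":0,"yaw":0},{"dx":0.018,"dy":-0.318,"dz":0,"yaw":0},{"dx":0.018,"dy":-0.356,"dz":0,"yaw":0}]';python3 -m creep '[{"dx":0,"dy":-0.035,"dz":0,"yaw":0},{"dx":0,"dy":-0.065,"dz":0,"yaw":0},{"dx":0,"dy":-0.09,"dz":0,"yaw":0},{"dx":0,"dy":-0.107,"dz":0.01,"yaw":0},{"dx":0,"dy":-0.117,"dz":0.025,"yaw":0},{"dx":0,"dy":-0.118,"dz":0.045,"yaw":0},{"dx":0,"dy":-0.118,"dz":0.07,"yaw":0},{"dx":0,"dy":-0.118,"dz":0.09,"yaw":0},{"dx":0,"dy":-0.118,"dz":0.105,"yaw":0},{"dx":0,"dy":-0.118,"dz":0.108,"yaw":0}]';python3 -m creep '[{"dx":0,"dy":0,"dz":0.003,"yaw":0},{"dx":0,"dy":0,"dz":0.003,"yaw":0},{"dx":0,"dy":0,"dz":0.003,"yaw":0}]'
```

```text
time: 17.32
tool_pos: [0.5679, 0.0849, 0.2019]
tcp_rot: [3.142, 0.002, -0.0]
contact_force: [0.3, -0.4, -2.5]
gripper_width: 0.192
time: 18.15
tool_pos: [0.5658, 0.2005, 0.0909]
tcp_rot: [3.14, 0.007, -0.0]
contact_force: [-0.3, -0.6, -1.5]
gripper_width: 0.194
time: 18.4
tool_pos: [0.5688, 0.201, 0.0928]
tcp_rot: [-3.141, -0.001, -0.0]
contact_force: [-0.5, 0.2, -0.9]
gripper_width: 0.191
```

```bash
python3 -m creep '[{"dx":0,"dy":0,"dz":0.004,"yaw":0},{"dx":0,"dy":0,"dz":0.007,"yaw":0},{"dx":0,"dy":0,"dz":0.008,"yaw":0},{"dx":0,"dy":0,"dz":0.008,"yaw":0}]';python3 -m creep '[{"dx":0,"dy":0,"dz":0.0005,"yaw":0},{"dx":0,"dy":0,"dz":0.0005,"yaw":0}]'
```

```text
time: 18.73
tool_pos: [0.5686, 0.2009, 0.0846]
tcp_rot: [3.142, -0.001, -0.0]
contact_force: [-0.7, -0.8, 2.8]
gripper_width: 0.196
time: 18.9
tool_pos: [0.5687, 0.2009, 0.0846]
tcp_rot: [3.142, -0.001, -0.0]
contact_force: [-2.3, -0.8, 6.1]
gripper_width: 0.191
```

```bash
python3 -m creep '[{"dx":0,"dy":0,"dz":-0.001,"yaw":0},{"dx":0,"dy":0,"dz":-0.002,"yaw":0},{"dx":0,"dy":0,"dz":-0.003,"yaw":0}]' 0.36 ; python3 -m creep '[{"dx":0,"dy":0,"dz":-0.02,"yaw":0},{"dx":0,"dy":0,"dz":-0.05,"yaw":0},{"dx":0,"dy":0,"dz":-0.09,"yaw":0},{"dx":-0.01,"dy":0.01,"dz":-0.12,"yaw":0},{"dx":-0.04,"dy":0.02,"dz":-0.12,"yaw":0},{"dx":-0.07,"dy":0.03,"dz":-0.12,"yaw":0}]' 0.45
python3 - <<'E'
from h import *
st()
p,d,c,P=snap("wrist","w9"); knobs(P,.066,.082,(.4,.62,.18,.3))
E
```

```text
time: 19.15
tool_pos: [0.5683, 0.201, 0.0865]
tcp_rot: [3.142, -0.0, -0.0]
contact_force: [-0.4, -0.4, 0.2]
gripper_width: 0.359
time: 19.65
tool_pos: [0.499, 0.1709, 0.2083]
tcp_rot: [-3.141, -0.005, -0.0]
contact_force: [-0.3, -0.1, 0.1]
gripper_width: 0.453
t 19.65 tcp [0.499  0.1709 0.2083] rpy [-3.141 -0.005 -0.   ] F [-0.3 -0.1  0.1] g 0.453
knob n 475 circ [571.3 271.    9. ] med [571.  269.5  76.1] px [195. 109.]
knob n 410 circ [568.2 201.    8.9] med [567.9 200.6  76.2] px [283. 113.]
knob n 374 circ [462.9 278.8   9.3] med [464.6 277.1  76. ] px [201. 233.]
knob n 475 circ [409.4 275.5  24.5] med [409.5 277.3  74. ] px [208. 286.]
knob n 288 circ [403.9 194.7  14.3] med [403.9 194.6  74.7] px [295. 291.]
```

View pics/w9.png

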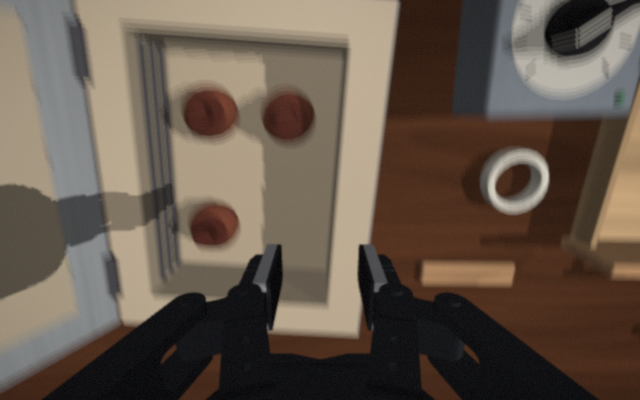

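Three jars are upright at pixels (209,112), (288,115), (213,224). Now the last jar, near (485,-312).

```bash
python3 -m creep '[{"dx":0,"dy":0.03,"dz":0,"yaw":0},{"dx":-0.01,"dy":0.07,"dz":0,"yaw":0},{"dx":-0.015,"dy":0.11,"dz":0,"yaw":0},{"dx":-0.015,"dy":0.15,"dz":0,"yaw":0},{"dx":-0.015,"dy":0.19,"dz":0,"yaw":0},{"dx":-0.015,"dy":0.23,"dz":0,"yaw":0},{"dx":-0.015,"dy":0.27,"dz":0,"yaw":0},{"dx":-0.015,"dy":0.31,"dz":0,"yaw":0},{"dx":-0.015,"dy":0.35,"dz":0,"yaw":0},{"dx":-0.015,"dy":0.39,"dz":0,"yaw":0}]'; python3 -m creep '[{"dx":0,"dy":0.04,"dz":0.005,"yaw":0},{"dx":0,"dy":0.075,"dz":0.02,"yaw":0},{"dx":0,"dy":0.093,"dz":0.035,"yaw":0},{"dx":0,"dy":0.093,"dz":0.05,"yaw":0},{"dx":0,"dy":0.093,"dz":0.05,"yaw":0},{"dx":0,"dy":0.093,"dz":0.05,"yaw":0}]';python3 - <<'E'
from h import *
st()
p,d,c,P=snap("wrist","w10"); knobs(P,box=(.455,.59,-.38,-.12))
E
```

```text
time: 20.53
tool_pos: [0.4829, -0.221, 0.2065]
tcp_rot: [3.142, -0.0, -0.0]
contact_force: [1.3, -0.4, 0.8]
gripper_width: 0.452
time: 21.03
tool_pos: [0.4828, -0.3116, 0.1558]
tcp_rot: [-3.14, 0.002, -0.001]
contact_force: [0.7, 0.7, -0.4]
gripper_width: 0.448
t 21.0333 tcp [ 0.4828 -0.3116  0.1558] rpy [-3.14e+00  2.00e-03 -1.00e-03] F [ 0.7  0.7 -0.4] g 0.448
knob n 311 circ [ 456.7 -327.6    8.8] med [ 460.5 -327.7   65.9] px [342. 240.]
```

View pics/w10.png

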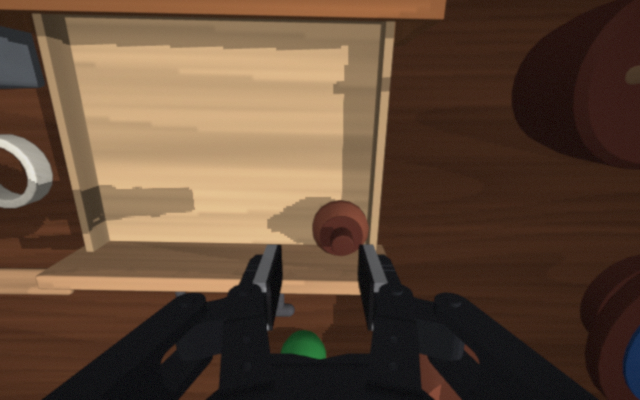

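The last jar was knocked aside and is now at pixel (340,228). My search box clipped it, so I'll re-measure.

Run:
```python
from h import *
p,d,c,P=snap("wrist"); knobs(P,zlo=.0635,box=(.438,.59,-.36,-.28),minpix=5)
z=P[...,2];m=(z>.07)&(P[...,0]>.40)&(P[...,0]<.45)&(P[...,1]>-.36)&(P[...,1]<-.28);print(P[m].min(0),P[m].max(0),m.sum())
m=(z>.03)&(z<.042)&(P[...,0]>.44)&(P[...,0]<.50)&(P[...,1]>-.36)&(P[...,1]<-.28);q=P[m];print(cv2.minEnclosingCircle((q[:,:2]*1000).astype(np.float32)),len(q))
```

```text
knob n 398 circ [ 456.2 -327.7    9. ] med [ 456.9 -327.9   66.4] px [342. 245.]
[ 0.41968168 -0.34110011  0.07000571] [ 0.43310751 -0.28096438  0.07828011] 1332
((470.1664733886719, -334.31256103515625), 38.6501579284668) 1148
```

```bash
python3 -m creep '[{"dx":-0.015,"dy":0.009,"dz":0.01,"yaw":0},{"dx":-0.025,"dy":0.016,"dz":0.025,"yaw":0},{"dx":-0.025,"dy":0.016,"dz":0.04,"yaw":0},{"dx":-0.025,"dy":0.016,"dz":0.04,"yaw":0},{"dx":-0.025,"dy":0.016,"dz":0.04,"yaw":0}]'
python3 - <<'E'
from h import *
st()
p,d,c,P=snap("wrist"); knobs(P,zlo=.0635,box=(.438,.59,-.36,-.28),minpix=5)
E
```

```text
time: 21.55
tool_pos: [0.4586, -0.3275, 0.1173]
tcp_rot: [3.141, -0.0, 0.001]
contact_force: [0.6, 0.6, -0.1]
gripper_width: 0.447
t 21.55 tcp [ 0.4586 -0.3275  0.1173] rpy [ 3.141e+00 -0.000e+00  1.000e-03] F [ 0.6  0.6 -0.1] g 0.447
knob n 603 circ [ 456.1 -328.     9.1] med [ 456.8 -327.9   66.4] px [321. 237.]
```

```bash
python3 -m creep '[{"dx":-0.002,"dy":0,"dz":0.02,"yaw":0},{"dx":-0.002,"dy":0,"dz":0.036,"yaw":0},{"dx":-0.002,"dy":0,"dz":0.043,"yaw":0},{"dx":-0.002,"dy":0,"dz":0.044,"yaw":0},{"dx":-0.002,"dy":0,"dz":0.044,"yaw":0}]'; python3 -m creep '[{"dx":0,"dy":0,"dz":0,"yaw":0},{"dx":0,"dy":0,"dz":0,"yaw":0},{"dx":0,"dy":0,"dz":0,"yaw":0},{"dx":0,"dy":0,"dz":0,"yaw":0}]' 0.1 25;python3 -m creep '[{"dx":0.001,"dy":0,"dz":-0.008,"yaw":0},{"dx":0.002,"dy":0,"dz":-0.025,"yaw":0},{"dx":0.002,"dy":0,"dz":-0.05,"yaw":0},{"dx":0.002,"dy":0,"dz":-0.08,"yaw":0},{"dx":0.002,"dy":0,"dz":-0.105,"yaw":0},{"dx":0.002,"dy":0,"dz":-0.125,"yaw":0},{"dx":0.002,"dy":0,"dz":-0.13,"yaw":0}]'
python3 - <<'E'
from h import *
snap("wrist","w11")
E
```

```text
time: 22.02
tool_pos: [0.4568, -0.3281, 0.0733]
tcp_rot: [3.141, -0.001, 0.0]
contact_force: [-0.1, -0.4, -0.1]
gripper_width: 0.446
time: 22.35
tool_pos: [0.4568, -0.3284, 0.0738]
tcp_rot: [3.14, -0.002, -0.0]
contact_force: [-0.0, 1.0, 7.0]
gripper_width: 0.193
time: 22.93
tool_pos: [0.4592, -0.329, 0.2066]
tcp_rot: [3.137, -0.005, -0.0]
contact_force: [0.6, -0.4, -1.0]
gripper_width: 0.195
```

View pics/w11.png

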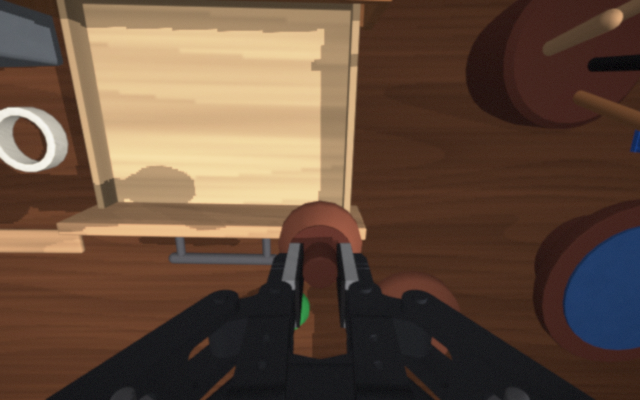

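The last jar is held upright (320,235) and the drawer is empty. Carrying it to slot D.

```bash
python3 -m creep '[{"dx":0,"dy":-0.02,"dz":0,"yaw":0},{"dx":0,"dy":-0.05,"dz":0,"yaw":0},{"dx":0,"dy":-0.09,"dz":0,"yaw":0},{"dx":0,"dy":-0.13,"dz":0,"yaw":0},{"dx":0,"dy":-0.17,"dz":0,"yaw":0},{"dx":0,"dy":-0.21,"dz":0,"yaw":0},{"dx":0,"dy":-0.25,"dz":0,"yaw":0},{"dx":0,"dy":-0.29,"dz":0,"yaw":0},{"dx":0,"dy":-0.33,"dz":0,"yaw":0},{"dx":0,"dy":-0.37,"dz":0,"yaw":0}]';python3 -m creep '[{"dx":0,"dy":-0.04,"dz":0,"yaw":0},{"dx":0,"dy":-0.08,"dz":0,"yaw":0},{"dx":0,"dy":-0.115,"dz":0,"yaw":0},{"dx":0,"dy":-0.145,"dz":0,"yaw":0},{"dx":0,"dy":-0.165,"dz":0.01,"yaw":0},{"dx":0,"dy":-0.167,"dz":0.03,"yaw":0},{"dx":0,"dy":-0.167,"dz":0.06,"yaw":0},{"dx":0,"dy":-0.167,"dz":0.085,"yaw":0},{"dx":0,"dy":-0.167,"dz":0.103,"yaw":0},{"dx":0,"dy":-0.167,"dz":0.108,"yaw":0}]';python3 -m creep '[{"dx":0,"dy":0,"dz":0.003,"yaw":0},{"dx":0,"dy":0,"dz":0.003,"yaw":0},{"dx":0,"dy":0,"dz":0.003,"yaw":0}]'
```

```text
time: 23.82
tool_pos: [0.4571, 0.0439, 0.2012]
tcp_rot: [-3.142, 0.002, -0.001]
contact_force: [1.0, 0.0, -0.5]
gripper_width: 0.19
time: 24.65
tool_pos: [0.4555, 0.2083, 0.0903]
tcp_rot: [3.139, 0.008, -0.0]
contact_force: [-1.0, -0.3, -1.0]
gripper_width: 0.194
time: 24.9
tool_pos: [0.4588, 0.2091, 0.0921]
tcp_rot: [-3.141, -0.001, -0.0]
contact_force: [0.4, 0.8, -1.2]
gripper_width: 0.193
```

```bash
python3 -m creep '[{"dx":0,"dy":0,"dz":0.004,"yaw":0},{"dx":0,"dy":0,"dz":0.007,"yaw":0},{"dx":0,"dy":0,"dz":0.008,"yaw":0},{"dx":0,"dy":0,"dz":0.008,"yaw":0}]';python3 -m creep '[{"dx":0,"dy":0,"dz":0.0005,"yaw":0},{"dx":0,"dy":0,"dz":0.0005,"yaw":0}]'
```

```text
time: 25.23
tool_pos: [0.4585, 0.2091, 0.0839]
tcp_rot: [-3.141, -0.001, -0.0]
contact_force: [-0.6, 0.9, 0.7]
gripper_width: 0.193
time: 25.4
tool_pos: [0.4585, 0.2091, 0.0838]
tcp_rot: [-3.141, -0.001, -0.0]
contact_force: [-1.5, -0.2, 6.1]
gripper_width: 0.195
```

```bash
python3 -m creep '[{"dx":0,"dy":0,"dz":-0.001,"yaw":0},{"dx":0,"dy":0,"dz":-0.002,"yaw":0},{"dx":0,"dy":0,"dz":-0.003,"yaw":0}]' 0.36 ; python3 -m creep '[{"dx":0,"dy":0,"dz":-0.02,"yaw":0},{"dx":0,"dy":0,"dz":-0.05,"yaw":0},{"dx":0,"dy":0,"dz":-0.09,"yaw":0},{"dx":0,"dy":0.02,"dz":-0.13,"yaw":0},{"dx":0,"dy":0.05,"dz":-0.16,"yaw":0},{"dx":0,"dy":0.08,"dz":-0.19,"yaw":0},{"dx":0,"dy":0.11,"dz":-0.22,"yaw":0},{"dx":0,"dy":0.11,"dz":-0.22,"yaw":0}]' 0.45
python3 - <<'E'
from h import *
st()
p,d,c,P=snap("wrist","w12"); knobs(P,.066,.082,(.4,.62,.18,.3))
snap("side","s12"); snap("scene","c12")
E
```

```text
time: 25.65
tool_pos: [0.4584, 0.209, 0.0861]
tcp_rot: [3.142, -0.0, -0.0]
contact_force: [0.9, 0.1, -0.8]
gripper_width: 0.359
time: 26.32
tool_pos: [0.46, 0.0957, 0.3113]
tcp_rot: [3.14, -0.009, -0.003]
contact_force: [0.9, -0.7, 0.5]
gripper_width: 0.449
t 26.3167 tcp [0.46   0.0957 0.3113] rpy [ 3.14e+00 -9.00e-03 -3.00e-03] F [ 0.9 -0.7  0.5] g 0.449
knob n 293 circ [571.4 270.9   9.3] med [570.8 268.7  76. ] px [158.  71.]
knob n 260 circ [567.9 200.8   8.9] med [567.5 199.6  76. ] px [223.  74.]
knob n 229 circ [462.8 278.3   9. ] med [463.3 276.7  75.9] px [166. 169.]
knob n 204 circ [457.7 209.3   8.8] med [458.1 208.2  76. ] px [224. 173.]
knob n 447 circ [407.2 239.8  59.8] med [407.2 241.2  74. ] px [202. 214.]
```

View pics/w12.png

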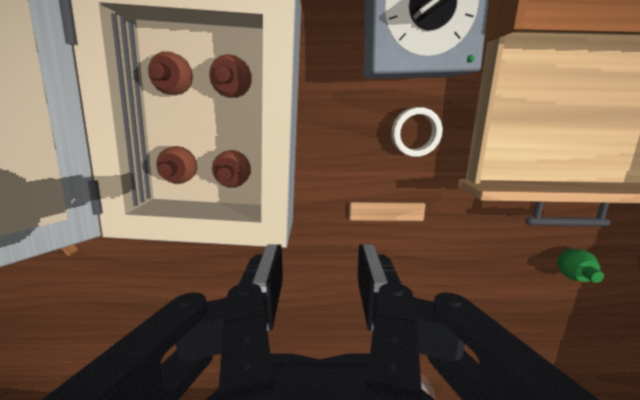

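View pics/s12.png

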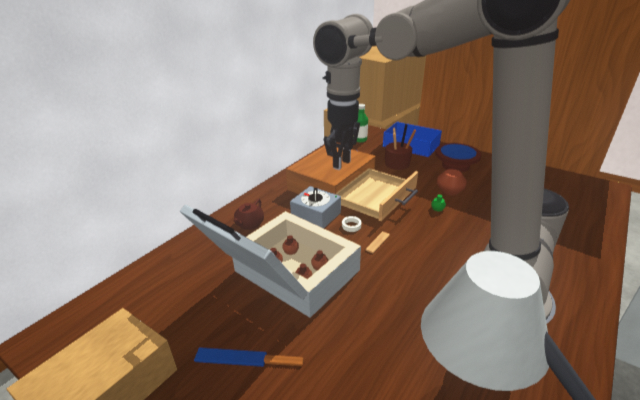

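All four jars stand in the kiln (pixels 170,72 / 230,75 / 176,165 / 230,168), tops at z 0.076. Next I'll locate the lid handle (side view ~(217,224)) and the lamp.

Run:
```python
from h import *
for n in ["side","scene"]:
    p,d,c,P=snap(n); z=P[...,2]
    m=(z>.27)&(z<.36)&(P[...,0]>.38)&(P[...,0]<.7)&(P[...,1]>.36)&(P[...,1]<.6)
    g=p.max(-1); q=P[m]; print(n,len(q), q.min(0),q.max(0))
    mk=m&(g<70); q=P[mk]; print(" dark",len(q)); 
    if len(q)>10: print(np.median(q,0),q.min(0),q.max(0))
    m=(z>.15)&(P[...,0]<.5)&(P[...,0]>-.4)&(P[...,1]>.3)&(P[...,1]<1.0); q=P[m]; print(" tall left stuff",len(q), np.nanmin(q,0),np.nanmax(q,0),np.nanmedian(q,0))
p,d,c,P=snap("side"); 
for u,v in [(490,310),(497,265),(560,360),(570,385),(217,224),(225,228),(205,217),(237,235),(195,212)]: print(u,v,p[v,u],np.round(P[v,u],3))
im=cv2.imread("pics/s12.png")[190:320,160:320]; cv2.imwrite("pics/s12z.png",cv2.resize(im,None,fx=4,fy=4))
```

```text
side 1122 [0.38960047 0.44245904 0.27002912] [0.67050297 0.48808749 0.31817289]
 dark 241
[0.51749795 0.48029243 0.31487159] [0.47066339 0.4615009  0.2815442 ] [0.58862413 0.48770121 0.31817289]
 tall left stuff 16033 [-0.12142786  0.39437072  0.15025824] [0.49997664 0.66021124 0.54314142] [-0.02529574  0.62747835  0.49720519]
scene 506 [0.39344223 0.43181603 0.27005838] [0.67235373 0.48558754 0.31997788]
 dark 0
 tall left stuff 1594 [-0.39994523  0.30099746  0.15050393] [0.4999985  0.74879944 0.55133722] [0.41690626 0.44019254 0.25103183]
490 310 [159 164 161] [-0.023  0.635  0.528]
497 265 [233 236 235] [-0.015  0.591  0.541]
560 360 [55 55 60] [-0.085  0.605  0.476]
570 385 [52 52 56] [-0.099  0.608  0.456]
217 224 [41 40 40] [0.509 0.485 0.316]
225 228 [40 38 39] [0.487 0.485 0.315]
205 217 [41 39 41] [0.551 0.48  0.314]
237 235 [71 71 73] [0.472 0.47  0.295]
195 212 [37 37 37] [0.582 0.479 0.315]
```

View pics/s12z.png

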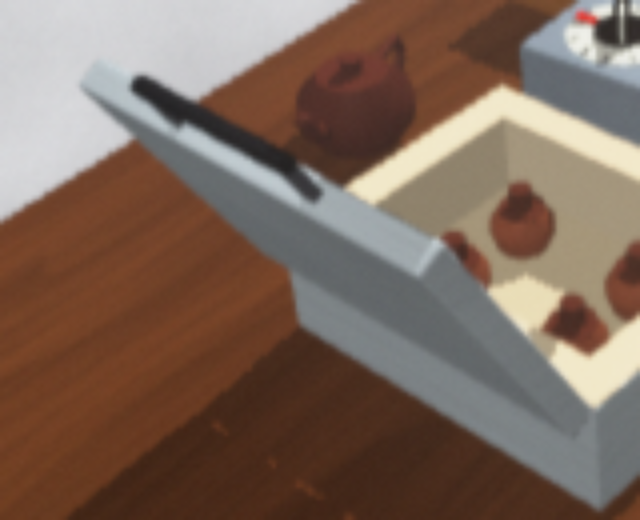

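View pics/c12.png

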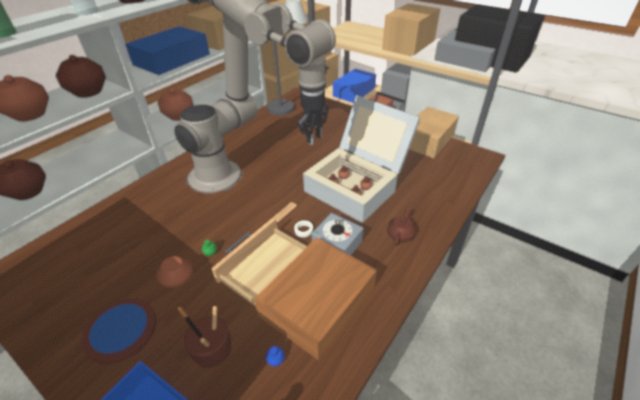

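Bar centre is ~(.532,.480,.310), which matches the kinematics for a≈2.06. Moving above it, tool yawed to the kiln axes.

```bash
python3 -m creep '[{"dx":0.007,"dy":-0.03,"dz":-0.02,"yaw":0},{"dx":0.014,"dy":-0.062,"dz":-0.045,"yaw":0},{"dx":0.021,"dy":-0.094,"dz":-0.07,"yaw":0},{"dx":0.028,"dy":-0.13,"dz":-0.09,"yaw":1},{"dx":0.035,"dy":-0.168,"dz":-0.1,"yaw":2},{"dx":0.042,"dy":-0.207,"dz":-0.1,"yaw":3.8},{"dx":0.049,"dy":-0.246,"dz":-0.1,"yaw":3.8},{"dx":0.056,"dy":-0.286,"dz":-0.1,"yaw":3.8},{"dx":0.063,"dy":-0.32,"dz":-0.1,"yaw":3.8},{"dx":0.072,"dy":-0.35,"dz":-0.1,"yaw":3.8}]'; python3 -m creep '[{"dx":0,"dy":-0.02,"dz":0,"yaw":0},{"dx":0,"dy":-0.033,"dz":0,"yaw":0},{"dx":0,"dy":-0.033,"dz":0,"yaw":0},{"dx":0,"dy":-0.033,"dz":0,"yaw":0}]'
python3 - <<'E'
from h import *
st()
p,d,c,P=snap("wrist","w13"); z=P[...,2]
m=(z>.295)&(z<.325)&(p.max(-1)<90)&(P[...,1]>.44)&(P[...,1]<.52)&(P[...,0]>.44)&(P[...,0]<.62); q=P[m]; print(len(q),np.median(q,0)); print(cv2.minAreaRect((q[:,:2]*1000).astype(np.float32)), np.percentile(q[:,2],98))
E
```

```text
time: 27.45
tool_pos: [0.5289, 0.4528, 0.4037]
tcp_rot: [3.14, 0.003, -0.063]
contact_force: [1.4, -0.3, 0.6]
gripper_width: 0.447
time: 27.78
tool_pos: [0.532, 0.4833, 0.4033]
tcp_rot: [3.139, 0.003, -0.064]
contact_force: [-0.1, -0.4, -0.5]
gripper_width: 0.451
t 27.7833 tcp [0.532  0.4833 0.4033] rpy [ 3.139e+00  3.000e-03 -6.400e-02] F [-0.1 -0.4 -0.5] g 0.451
2618 [0.54109748 0.4779033  0.31381189]
((532.730712890625, 475.21038818359375), (17.4578914642334, 120.47179412841797), 86.24644470214844) 0.3156961992816879
```

View pics/w13.png

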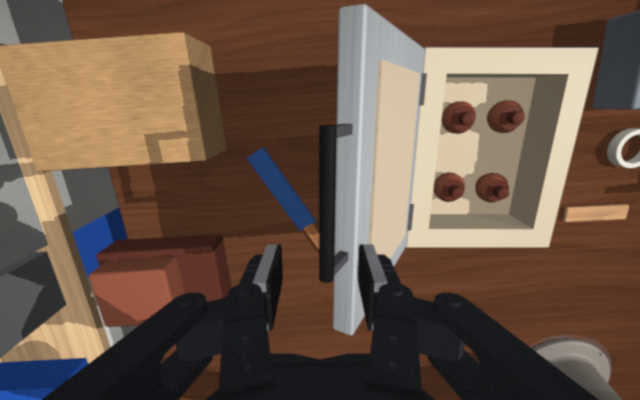

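Bar centre ≈ (.532,.478,.310), running from (328,125) to (326,280) in the picture; the fingers straddle it. Descending and gripping.

```bash
python3 -m creep '[{"dx":0,"dy":0.003,"dz":0.02,"yaw":0},{"dx":0,"dy":0.005,"dz":0.04,"yaw":0},{"dx":0,"dy":0.005,"dz":0.06,"yaw":0},{"dx":0,"dy":0.005,"dz":0.077,"yaw":0},{"dx":0,"dy":0.005,"dz":0.085,"yaw":0},{"dx":0,"dy":0.005,"dz":0.088,"yaw":0},{"dx":0,"dy":0.005,"dz":0.088,"yaw":0}]'; python3 -m creep '[{"dx":0,"dy":0,"dz":0,"yaw":0},{"dx":0,"dy":0,"dz":0,"yaw":0},{"dx":0,"dy":0,"dz":0,"yaw":0},{"dx":0,"dy":0,"dz":0,"yaw":0},{"dx":0,"dy":0,"dz":0,"yaw":0}]' 0.05 30
python3 - <<'E'
from h import *
st(); snap("wrist","w14")
E
```

```text
time: 28.42
tool_pos: [0.5323, 0.4763, 0.3183]
tcp_rot: [3.141, 0.0, -0.067]
contact_force: [0.3, 0.4, -0.1]
gripper_width: 0.454
time: 28.83
tool_pos: [0.5326, 0.4774, 0.3197]
tcp_rot: [-3.139, -0.003, -0.066]
contact_force: [0.9, 1.8, 6.0]
gripper_width: 0.125
t 28.8333 tcp [0.5326 0.4774 0.3197] rpy [-3.139e+00 -3.000e-03 -6.600e-02] F [0.9 1.8 6. ] g 0.125
```

View pics/w14.png

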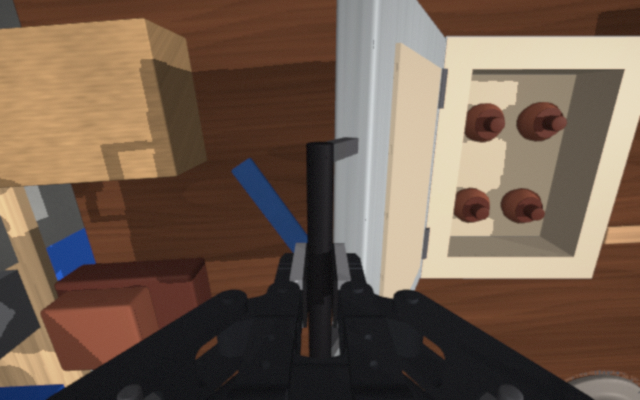

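Handle gripped. I'll compute the arc table (kiln-frame offsets in tool axes) relative to a0.

Run:
```python
import numpy as np
from scipy.optimize import brentq
f=lambda a:np.array([-255*np.cos(a)+12*np.sin(a),255*np.sin(a)+12*np.cos(a)])
a0=brentq(lambda a:f(a)[1]-219.7,1.6,2.5); print("a0",a0,f(a0))
A=list(np.linspace(a0,0.5,31))+list(np.linspace(.5,0,21)[1:])
for b in range(0,50,10):
    print("call",b//10)
    for i in range(1,11):
        d=f(A[b+i])-f(A[b]); print("  a%.3f dy %.4f dz %.4f"%(A[b+i],-d[0]/1e3,-d[1]/1e3))
```

```text
a0 2.0580900335135888 [130.00349995 219.7       ]
call 0
  a2.006 dy 0.0116 dz -0.0065
  a1.954 dy 0.0235 dz -0.0123
  a1.902 dy 0.0357 dz -0.0175
  a1.850 dy 0.0481 dz -0.0221
  a1.798 dy 0.0608 dz -0.0260
  a1.746 dy 0.0736 dz -0.0293
  a1.695 dy 0.0866 dz -0.0319
  a1.643 dy 0.0997 dz -0.0338
  a1.591 dy 0.1129 dz -0.0350
  a1.539 dy 0.1262 dz -0.0356
call 1
  a1.487 dy 0.0133 dz 0.0001
  a1.435 dy 0.0265 dz 0.0010
  a1.383 dy 0.0397 dz 0.0025
  a1.331 dy 0.0527 dz 0.0047
  a1.279 dy 0.0657 dz 0.0076
  a1.227 dy 0.0784 dz 0.0111
  a1.175 dy 0.0910 dz 0.0153
  a1.123 dy 0.1034 dz 0.0202
  a1.071 dy 0.1154 dz 0.0257
  a1.019 dy 0.1272 dz 0.0318
call 2
  a0.967 dy 0.0114 dz 0.0067
  a0.915 dy 0.0225 dz 0.0140
  a0.864 dy 0.0332 dz 0.0219
  a0.812 dy 0.0434 dz 0.0303
  a0.760 dy 0.0532 dz 0.0392
  a0.708 dy 0.0626 dz 0.0486
  a0.656 dy 0.0714 dz 0.0585
  a0.604 dy 0.0797 dz 0.0688
  a0.552 dy 0.0875 dz 0.0796
  a0.500 dy 0.0947 dz 0.0907
call 3
  a0.475 dy 0.0033 dz 0.0055
  a0.450 dy 0.0064 dz 0.0111
  a0.425 dy 0.0093 dz 0.0167
  a0.400 dy 0.0122 dz 0.0224
  a0.375 dy 0.0149 dz 0.0282
  a0.350 dy 0.0174 dz 0.0341
  a0.325 dy 0.0198 dz 0.0400
  a0.300 dy 0.0220 dz 0.0460
  a0.275 dy 0.0241 dz 0.0520
  a0.250 dy 0.0261 dz 0.0581
call 4
  a0.225 dy 0.0018 dz 0.0061
  a0.200 dy 0.0034 dz 0.0123
  a0.175 dy 0.0049 dz 0.0185
  a0.150 dy 0.0062 dz 0.0247
  a0.125 dy 0.0074 dz 0.0310
  a0.100 dy 0.0084 dz 0.0373
  a0.075 dy 0.0093 dz 0.0436
  a0.050 dy 0.0100 dz 0.0500
  a0.025 dy 0.0105 dz 0.0563
  a0.000 dy 0.0109 dz 0.0627
```

```bash
python3 -m creep '[{"dx":0,"dy":0.0116,"dz":-0.0065,"yaw":0},{"dx":0,"dy":0.0235,"dz":-0.0123,"yaw":0},{"dx":0,"dy":0.0357,"dz":-0.0175,"yaw":0},{"dx":0,"dy":0.0481,"dz":-0.0221,"yaw":0},{"dx":0,"dy":0.0608,"dz":-0.026,"yaw":0},{"dx":0,"dy":0.0736,"dz":-0.0293,"yaw":0},{"dx":0,"dy":0.0866,"dz":-0.0319,"yaw":0},{"dx":0,"dy":0.0997,"dz":-0.0338,"yaw":0},{"dx":0,"dy":0.1129,"dz":-0.035,"yaw":0},{"dx":0,"dy":0.1262,"dz":-0.0356,"yaw":0}]'
python3 - <<'E'
from h import *
st(); snap("wrist","w15")
E
```

```text
time: 29.72
tool_pos: [0.5243, 0.3521, 0.356]
tcp_rot: [-3.136, -0.005, -0.065]
contact_force: [1.4, 5.5, 14.9]
gripper_width: 0.125
t 29.7167 tcp [0.5243 0.3521 0.356 ] rpy [-3.136 -0.005 -0.065] F [ 1.4  5.5 14.9] g 0.125
```

View pics/w15.png

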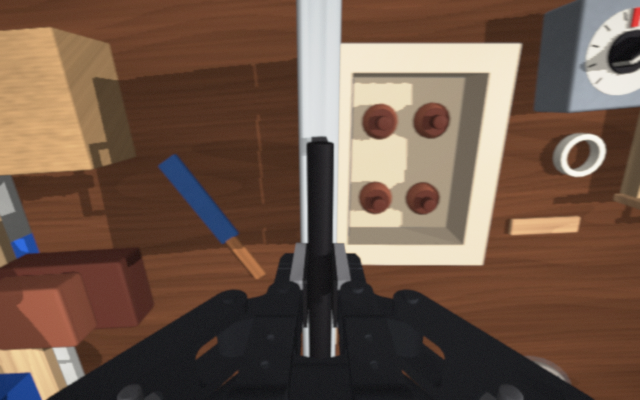

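The lid is upright (seen edge-on at column ~320) and the jars are fine. An upward reaction of 15 N suggests my arc sits slightly low, so I'll bias it up 1 mm.

```bash
python3 -m creep '[{"dx":0,"dy":0.0133,"dz":-0.001,"yaw":0},{"dx":0,"dy":0.0265,"dz":0.0,"yaw":0},{"dx":0,"dy":0.0397,"dz":0.0015,"yaw":0},{"dx":0,"dy":0.0527,"dz":0.0037,"yaw":0},{"dx":0,"dy":0.0657,"dz":0.0066,"yaw":0},{"dx":0,"dy":0.0784,"dz":0.0101,"yaw":0},{"dx":0,"dy":0.091,"dz":0.0143,"yaw":0},{"dx":0,"dy":0.1034,"dz":0.0192,"yaw":0},{"dx":0,"dy":0.1154,"dz":0.0247,"yaw":0},{"dx":0,"dy":0.1272,"dz":0.0308,"yaw":0}]'
python3 - <<'E'
from h import *
st()
E
```

```text
time: 30.6
tool_pos: [0.5157, 0.2243, 0.3237]
tcp_rot: [-3.139, -0.002, -0.066]
contact_force: [1.0, 3.8, 2.1]
gripper_width: 0.122
t 30.6 tcp [0.5157 0.2243 0.3237] rpy [-3.139e+00 -2.000e-03 -6.600e-02] F [1.  3.8 2.1] g 0.122
```

```bash
python3 -m creep '[{"dx":0,"dy":0.0114,"dz":0.0067,"yaw":0},{"dx":0,"dy":0.0225,"dz":0.014,"yaw":0},{"dx":0,"dy":0.0332,"dz":0.0219,"yaw":0},{"dx":0,"dy":0.0434,"dz":0.0303,"yaw":0},{"dx":0,"dy":0.0532,"dz":0.0392,"yaw":0},{"dx":0,"dy":0.0626,"dz":0.0486,"yaw":0},{"dx":0,"dy":0.0714,"dz":0.0585,"yaw":0},{"dx":0,"dy":0.0797,"dz":0.0688,"yaw":0},{"dx":0,"dy":0.0875,"dz":0.0796,"yaw":0},{"dx":0,"dy":0.0947,"dz":0.0907,"yaw":0}]'
python3 - <<'E'
from h import *
st()
E
```

```text
time: 31.43
tool_pos: [0.5094, 0.1297, 0.2322]
tcp_rot: [-3.14, -0.002, -0.067]
contact_force: [0.7, -1.0, 3.6]
gripper_width: 0.122
t 31.4333 tcp [0.5094 0.1297 0.2322] rpy [-3.14e+00 -2.00e-03 -6.70e-02] F [ 0.7 -1.   3.6] g 0.122
```

```bash
python3 -m creep '[{"dx":0,"dy":0.0033,"dz":0.0055,"yaw":0},{"dx":0,"dy":0.0064,"dz":0.0111,"yaw":0},{"dx":0,"dy":0.0093,"dz":0.0167,"yaw":0},{"dx":0,"dy":0.0122,"dz":0.0224,"yaw":0},{"dx":0,"dy":0.0149,"dz":0.0282,"yaw":0},{"dx":0,"dy":0.0174,"dz":0.0341,"yaw":0},{"dx":0,"dy":0.0198,"dz":0.04,"yaw":0},{"dx":0,"dy":0.022,"dz":0.046,"yaw":0},{"dx":0,"dy":0.0241,"dz":0.052,"yaw":0},{"dx":0,"dy":0.0261,"dz":0.0581,"yaw":0}]'
python3 - <<'E'
from h import *
st()
E
```

```text
time: 32.27
tool_pos: [0.5076, 0.1035, 0.1735]
tcp_rot: [-3.141, -0.001, -0.067]
contact_force: [3.5, 3.5, 1.0]
gripper_width: 0.122
t 32.2667 tcp [0.5076 0.1035 0.1735] rpy [-3.141e+00 -1.000e-03 -6.700e-02] F [3.5 3.5 1. ] g 0.122
```

```bash
python3 -m creep '[{"dx":0,"dy":0.0018,"dz":0.0061,"yaw":0},{"dx":0,"dy":0.0034,"dz":0.0123,"yaw":0},{"dx":0,"dy":0.0049,"dz":0.0185,"yaw":0},{"dx":0,"dy":0.0062,"dz":0.0247,"yaw":0},{"dx":0,"dy":0.0074,"dz":0.031,"yaw":0},{"dx":0,"dy":0.0084,"dz":0.0373,"yaw":0},{"dx":0,"dy":0.0093,"dz":0.0436,"yaw":0},{"dx":0,"dy":0.01,"dz":0.05,"yaw":0},{"dx":0,"dy":0.0105,"dz":0.0563,"yaw":0},{"dx":0,"dy":0.0109,"dz":0.0627,"yaw":0}]'; python3 -m creep '[{"dx":0,"dy":0,"dz":0.001,"yaw":0},{"dx":0,"dy":0,"dz":0.002,"yaw":0},{"dx":0,"dy":0,"dz":0.002,"yaw":0}]'
python3 - <<'E'
from h import *
st()
E
```

```text
time: 33.1
tool_pos: [0.5076, 0.0933, 0.1128]
tcp_rot: [-3.14, -0.003, -0.067]
contact_force: [-6.7, 7.0, 43.0]
gripper_width: 0.122
time: 33.35
tool_pos: [0.5077, 0.0934, 0.1126]
tcp_rot: [-3.14, -0.004, -0.066]
contact_force: [-4.4, 5.9, 30.3]
gripper_width: 0.123
t 33.35 tcp [0.5077 0.0934 0.1126] rpy [-3.14  -0.004 -0.066] F [-4.4  5.9 30.3] g 0.123
```

The lid is at its stop (30 N reaction). Relaxing, releasing and lifting away.

```bash
python3 -m creep '[{"dx":0,"dy":0,"dz":-0.002,"yaw":0},{"dx":0,"dy":0,"dz":-0.003,"yaw":0}]' ; python3 -m creep '[{"dx":0,"dy":0,"dz":0,"yaw":0},{"dx":0,"dy":0,"dz":0,"yaw":0},{"dx":0,"dy":0,"dz":0,"yaw":0}]' 0.28; python3 -m creep '[{"dx":0,"dy":0,"dz":-0.02,"yaw":0},{"dx":0,"dy":0,"dz":-0.05,"yaw":0},{"dx":0,"dy":0,"dz":-0.09,"yaw":0},{"dx":0,"dy":0,"dz":-0.13,"yaw":0},{"dx":0,"dy":0,"dz":-0.17,"yaw":0},{"dx":0,"dy":0,"dz":-0.19,"yaw":0},{"dx":0,"dy":0,"dz":-0.19,"yaw":0}]' 0.45
python3 - <<'E'
from h import *
st()
p,d,c,P=snap("wrist","w16"); z=P[...,2]
m=(z>.1)&(z<.16)&(P[...,0]>.4)&(P[...,0]<.62)&(P[...,1]>.15)&(P[...,1]<.3)
q=P[m]; A=np.c_[q[:,:2],np.ones(len(q))]; s=np.linalg.lstsq(A,q[:,2],rcond=None)[0]; print("lid plane",len(q),s)
E
```

```text
time: 33.52
tool_pos: [0.5076, 0.0934, 0.113]
tcp_rot: [-3.14, -0.003, -0.066]
contact_force: [6.9, 7.1, -3.0]
gripper_width: 0.126
time: 33.77
tool_pos: [0.5055, 0.0921, 0.1115]
tcp_rot: [3.14, 0.003, -0.066]
contact_force: [0.8, -1.3, 0.0]
gripper_width: 0.279
time: 34.35
tool_pos: [0.5081, 0.0923, 0.3071]
tcp_rot: [3.142, -0.008, -0.067]
contact_force: [0.8, -0.4, -0.1]
gripper_width: 0.449
t 34.35 tcp [0.5081 0.0923 0.3071] rpy [ 3.142 -0.008 -0.067] F [ 0.8 -0.4 -0.1] g 0.449
lid plane 28326 [ 0.00021882 -0.00108118  0.11256363]
```

View pics/w16.png

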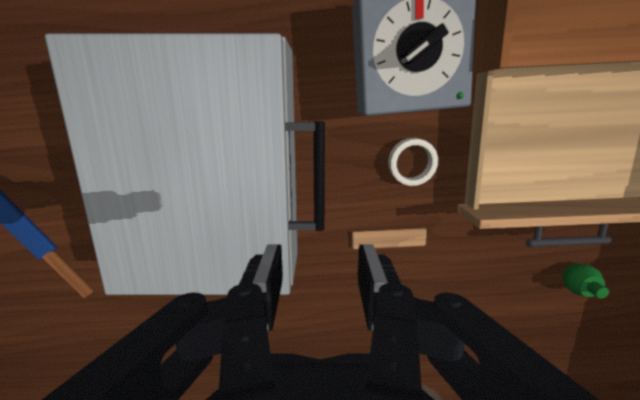

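The lid is closed (plane level to 0.001 rad, top z 0.1126). Next I need a closer look at the dial (420,47) with the red marker at (420,8).

```bash
python3 -m creep '[{"dx":0.02,"dy":0.03,"dz":0.01,"yaw":0},{"dx":0.04,"dy":0.06,"dz":0.02,"yaw":0},{"dx":0.06,"dy":0.09,"dz":0.03,"yaw":0},{"dx":0.067,"dy":0.108,"dz":0.03,"yaw":0},{"dx":0.067,"dy":0.108,"dz":0.03,"yaw":0},{"dx":0.067,"dy":0.108,"dz":0.03,"yaw":0}]'
python3 - <<'E'
from h import *
st()
p,d,c,P=snap("wrist","w17"); 
np.save("pics/w17P.npy",P); np.save("pics/w17p.npy",p)
im=p[:,:,::-1]
u,v=proj([.635,-.02,.1],c); print(u,v)
u,v=int(u),int(v); cv2.imwrite("pics/w17z.png",cv2.resize(im[max(0,v-75):v+75,u-100:u+100],None,fx=4,fy=4,interpolation=cv2.INTER_CUBIC)); print(max(0,v-75),u-100)
E
```

```text
time: 34.9
tool_pos: [0.5654, -0.0204, 0.2698]
tcp_rot: [-3.141, 0.005, -0.069]
contact_force: [0.6, 0.8, -0.1]
gripper_width: 0.451
t 34.9 tcp [ 0.5654 -0.0204  0.2698] rpy [-3.141  0.005 -0.069] F [ 0.6  0.8 -0.1] g 0.451
314.3336062906613 109.20213827955295
34 214
```

View pics/w17z.png

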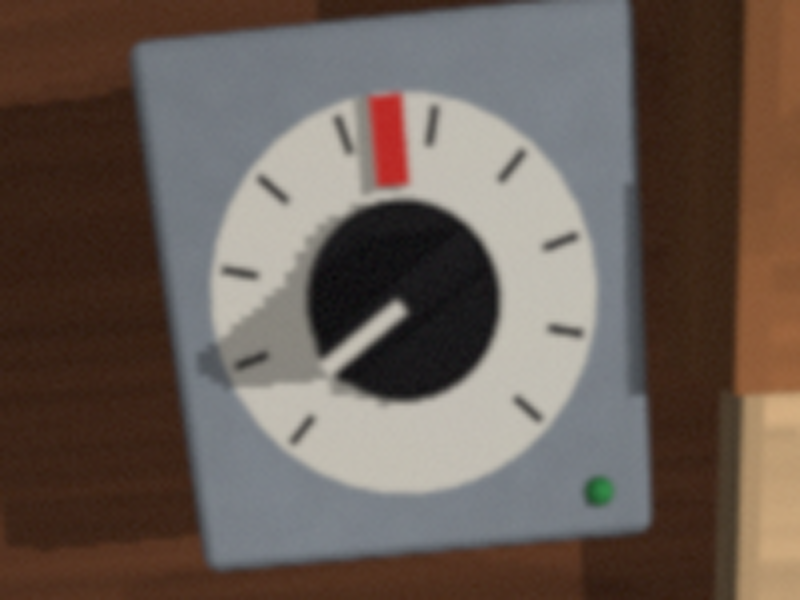

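The pointer's white line runs from the axis to the lower-left (crop (325,370)); the red marker is at (388,140). I'll compute both angles in world coordinates.

```bash
cat >> h.py <<'E'
def onplane(mask,c,z0):
    v,u=np.nonzero(mask); K=np.array(c["K"]);T=np.array(c["cam_to_world"])
    r=np.stack([(u-K[0,2])/K[0,0],-(v-K[1,2])/K[1,1],-np.ones(len(u))],-1)@T[:3,:3].T
    t=(z0-T[2,3])/r[:,2]; return T[:3,3]+t[:,None]*r
def dial(p,c,P,C0=(.635,-.021),zt=.100):
    z=P[...,2]; R=np.hypot(P[...,0]-C0[0],P[...,1]-C0[1])
    i=p.astype(int)
    near=R<.055
    # scale disc: white
    white=(i.min(-1)>130)&near&(z<.085)&(z>.06)
    q=onplane(white,c,.0745); hull=cv2.convexHull((q[:,:2]*1000).astype(np.float32)); (cx,cy),rad=cv2.minEnclosingCircle(hull); print("scale",cx,cy,rad,"z",np.nanmedian(P[white][:,2]))
    red=(i[...,0]>120)&(i[...,1]<80)&near
    qr=onplane(red,c,.0765); mr=qr[:,:2].mean(0)*1000; print("red n",red.sum(),mr,"z",np.nanmedian(P[red][:,2]),"r",np.hypot(*(mr-[cx,cy])))
    ln=(i.min(-1)>110)&(R<.030)&(z>.09)
    ql=onplane(ln,c,zt); X=ql[:,:2]*1000; print("line n",len(X),"z",np.nanmedian(P[ln][:,2]))
    l=cv2.fitLine(X.astype(np.float32),cv2.DIST_L2,0,.01,.01).ravel(); mm=X.mean(0); dv=l[:2]*np.sign(np.dot(l[:2],mm-[cx,cy]) or 1)
    al=np.degrees(np.arctan2(dv[1],dv[0])); am=np.degrees(np.arctan2(mr[1]-cy,mr[0]-cx)); 
    tip=X[np.argmax(X@dv)]
    at=np.degrees(np.arctan2(mm[1]-cy,mm[0]-cx))
    print("line dir",al,"mean angle",at,"tip",tip,"red angle",am,"=> clockwise turn needed",(al-am)%360, "via mean",(at-am)%360)
E
python3 - <<'E'
from h import *
st(); p,d,c,P=snap("wrist"); dial(p,c,P)
b=(P[...,2]>.062)&(P[...,2]<.0735)&(abs(P[...,0]-.635)<.09)&(abs(P[...,1]+.02)<.09)
print(cv2.minAreaRect((P[b][:,:2]*1000).astype(np.float32)))
b=(P[...,2]>.094)&(P[...,2]<.104)&(np.hypot(P[...,0]-.635,P[...,1]+.02)<.03)
print("bar",cv2.minAreaRect((P[b][:,:2]*1000).astype(np.float32)),np.median(P[b][:,2]))
E
```

```text
t 34.95 tcp [ 0.5654 -0.0195  0.2705] rpy [-3.141  0.004 -0.068] F [0.1 0.4 0.7] g 0.452
scale 634.3709716796875 -19.930213928222656 48.36796569824219 z 0.07030496149138984
red n 152 [671.30412286 -19.01502159] z 0.07415696268698813 r 36.94448853816981
line n 113 z 0.10030283256717104
line dir 124.7426286881079 mean angle 124.3636686891496 tip [621.46165792  -0.94448106] red angle 1.4194816322319974 => clockwise turn needed 123.3231470558759 via mean 122.94418705691761
((646.1835327148438, -30.677658081054688), (153.6766815185547, 142.56927490234375), 1.1527278423309326)
bar ((633.9110107421875, -19.344207763671875), (12.007832527160645, 44.78746795654297), 34.89943313598633) 0.09964315360081782
```

Dial axis ≈ (.6342,-.0197). The bar direction is 124.7°, the marker 1.4°, so it needs a clockwise turn of 123.3°. Tool yaw should be 124.7° at the grip (joint 6 goes −0.64 → 1.5, in range).

```bash
python3 -m creep '[{"dx":0.01,"dy":0,"dz":0,"yaw":-7},{"dx":0.02,"dy":-0.001,"dz":0,"yaw":-14},{"dx":0.03,"dy":-0.002,"dz":0,"yaw":-21},{"dx":0.04,"dy":-0.003,"dz":0,"yaw":-28},{"dx":0.05,"dy":-0.003,"dz":0,"yaw":-35},{"dx":0.06,"dy":-0.004,"dz":0,"yaw":-42},{"dx":0.068,"dy":-0.0045,"dz":0,"yaw":-49},{"dx":0.0686,"dy":-0.0045,"dz":0,"yaw":-56},{"dx":0.0686,"dy":-0.0045,"dz":0,"yaw":-63},{"dx":0.0686,"dy":-0.0045,"dz":0,"yaw":-70}]'; python3 -m creep '[{"dx":0,"dy":0,"dz":0,"yaw":-7},{"dx":0,"dy":0,"dz":0,"yaw":-14},{"dx":0,"dy":0,"dz":0.01,"yaw":-21},{"dx":0,"dy":0,"dz":0.02,"yaw":-28},{"dx":0,"dy":0,"dz":0.04,"yaw":-35},{"dx":0,"dy":0,"dz":0.06,"yaw":-42},{"dx":0,"dy":0,"dz":0.08,"yaw":-49},{"dx":0,"dy":0,"dz":0.09,"yaw":-56},{"dx":0,"dy":0,"dz":0.09,"yaw":-58.6},{"dx":0,"dy":0,"dz":0.09,"yaw":-58.6}]';python3 -m creep '[{"dx":0,"dy":0,"dz":0,"yaw":0},{"dx":0,"dy":0,"dz":0,"yaw":0}]'
python3 - <<'E'
from h import *
st(); p,d,c,P=snap("wrist","w18")
b=(P[...,2]>.094)&(P[...,2]<.104)&(np.hypot(P[...,0]-.635,P[...,1]+.02)<.03)
print("bar",cv2.minAreaRect((P[b][:,:2]*1000).astype(np.float32)),np.median(P[b][:,2]))
E
```

```text
time: 35.83
tool_pos: [0.6346, -0.0179, 0.2721]
tcp_rot: [-3.141, 0.0, 1.163]
contact_force: [0.2, 0.2, -0.2]
gripper_width: 0.448
time: 36.67
tool_pos: [0.6341, -0.018, 0.1814]
tcp_rot: [-3.14, -0.002, 2.181]
contact_force: [0.6, -0.5, 0.5]
gripper_width: 0.449
time: 36.83
tool_pos: [0.6351, -0.0188, 0.183]
tcp_rot: [3.141, 0.001, 2.177]
contact_force: [0.4, 0.1, 0.6]
gripper_width: 0.451
t 36.8333 tcp [ 0.6351 -0.0188  0.183 ] rpy [3.141e+00 1.000e-03 2.177e+00] F [0.4 0.1 0.6] g 0.451
bar ((633.4666748046875, -19.394954681396484), (11.744865417480469, 44.90925216674805), 34.9504280090332) 0.09965541400545623
```

View pics/w18.png

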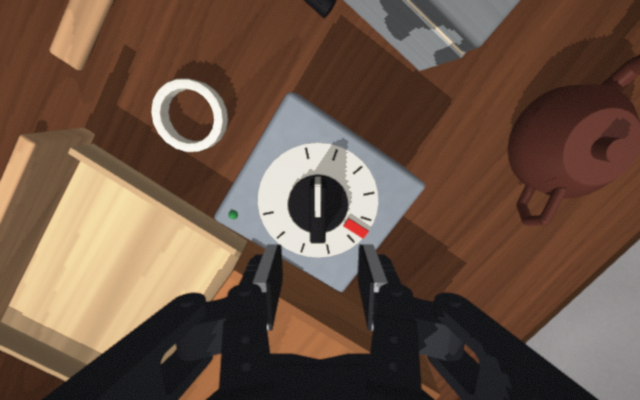

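```bash
python3 -m creep '[{"dx":0,"dy":-0.001,"dz":0.02,"yaw":0},{"dx":0,"dy":-0.0014,"dz":0.045,"yaw":0},{"dx":0,"dy":-0.0014,"dz":0.065,"yaw":0},{"dx":0,"dy":-0.0014,"dz":0.078,"yaw":0},{"dx":0,"dy":-0.0014,"dz":0.083,"yaw":0},{"dx":0,"dy":-0.0014,"dz":0.083,"yaw":0},{"dx":0,"dy":-0.0014,"dz":0.083,"yaw":0}]'; python3 -m creep '[{"dx":0,"dy":0,"dz":0,"yaw":0},{"dx":0,"dy":0,"dz":0,"yaw":0},{"dx":0,"dy":0,"dz":0,"yaw":0},{"dx":0,"dy":0,"dz":0,"yaw":0},{"dx":0,"dy":0,"dz":0,"yaw":0}]' 0.05 30
```

```text
time: 37.47
tool_pos: [0.6344, -0.0204, 0.1001]
tcp_rot: [3.141, 0.001, 2.178]
contact_force: [0.3, 0.4, 0.2]
gripper_width: 0.447
time: 37.88
tool_pos: [0.6344, -0.0206, 0.1007]
tcp_rot: [3.14, 0.002, 2.178]
contact_force: [-1.3, -0.9, 5.1]
gripper_width: 0.134
```

```bash
python3 -m creep '[{"dx":0,"dy":0,"dz":0,"yaw":4},{"dx":0,"dy":0,"dz":0,"yaw":10},{"dx":0,"dy":0,"dz":0,"yaw":16},{"dx":0,"dy":0,"dz":0,"yaw":22},{"dx":0,"dy":0,"dz":0,"yaw":28},{"dx":0,"dy":0,"dz":0,"yaw":34},{"dx":0,"dy":0,"dz":0,"yaw":40},{"dx":0,"dy":0,"dz":0,"yaw":46},{"dx":0,"dy":0,"dz":0,"yaw":52},{"dx":0,"dy":0,"dz":0,"yaw":58}]'; python3 -m creep '[{"dx":0,"dy":0,"dz":0,"yaw":6},{"dx":0,"dy":0,"dz":0,"yaw":12},{"dx":0,"dy":0,"dz":0,"yaw":18},{"dx":0,"dy":0,"dz":0,"yaw":24},{"dx":0,"dy":0,"dz":0,"yaw":30},{"dx":0,"dy":0,"dz":0,"yaw":36},{"dx":0,"dy":0,"dz":0,"yaw":42},{"dx":0,"dy":0,"dz":0,"yaw":48},{"dx":0,"dy":0,"dz":0,"yaw":54},{"dx":0,"dy":0,"dz":0,"yaw":60}]';  python3 -m creep '[{"dx":0,"dy":0,"dz":0,"yaw":3},{"dx":0,"dy":0,"dz":0,"yaw":5.3},{"dx":0,"dy":0,"dz":0,"yaw":5.3},{"dx":0,"dy":0,"dz":0,"yaw":5.3}]'
```

```text
time: 38.72
tool_pos: [0.634, -0.0207, 0.1007]
tcp_rot: [3.14, 0.0, 1.161]
contact_force: [-3.1, -0.5, 7.6]
gripper_width: 0.129
time: 39.55
tool_pos: [0.6338, -0.0204, 0.1007]
tcp_rot: [3.141, -0.0, 0.113]
contact_force: [-3.3, 0.2, 7.3]
gripper_width: 0.132
time: 39.88
tool_pos: [0.6338, -0.0203, 0.1007]
tcp_rot: [3.141, -0.0, 0.026]
contact_force: [-4.3, 0.8, 8.0]
gripper_width: 0.132
```

Yaw is now 0.026 rad against a target of 0.024. Releasing, lifting and checking.

```bash
python3 -m creep '[{"dx":0,"dy":0,"dz":0,"yaw":0},{"dx":0,"dy":0,"dz":0,"yaw":0},{"dx":0,"dy":0,"dz":0,"yaw":0}]' 0.4; python3 -m creep '[{"dx":0,"dy":0,"dz":-0.02,"yaw":0},{"dx":0,"dy":0,"dz":-0.05,"yaw":0},{"dx":-0.02,"dy":0,"dz":-0.09,"yaw":0},{"dx":-0.05,"dy":0,"dz":-0.12,"yaw":0},{"dx":-0.07,"dy":0,"dz":-0.15,"yaw":0},{"dx":-0.07,"dy":0,"dz":-0.16,"yaw":0},{"dx":-0.07,"dy":0,"dz":-0.16,"yaw":0},{"dx":-0.07,"dy":0,"dz":-0.16,"yaw":0}]'
python3 - <<'E'
from h import *
st(); p,d,c,P=snap("wrist","w19"); dial(p,c,P)
b=(P[...,2]>.094)&(P[...,2]<.104)&(np.hypot(P[...,0]-.635,P[...,1]+.02)<.03)
print("bar",cv2.minAreaRect((P[b][:,:2]*1000).astype(np.float32)),np.median(P[b][:,2]))
E
```

```text
time: 40.13
tool_pos: [0.634, -0.0204, 0.0993]
tcp_rot: [3.141, -0.0, 0.026]
contact_force: [-0.8, 0.3, -0.1]
gripper_width: 0.398
time: 40.8
tool_pos: [0.5643, -0.0223, 0.2591]
tcp_rot: [3.141, -0.001, 0.026]
contact_force: [0.5, -1.5, -0.4]
gripper_width: 0.4
t 40.8 tcp [ 0.5643 -0.0223  0.2591] rpy [ 3.141e+00 -1.000e-03  2.600e-02] F [ 0.5 -1.5 -0.4] g 0.4
scale 634.1923217773438 -19.991453170776367 48.218509674072266 z 0.07031143858535571
red n 174 [670.85535002 -19.07150435] z 0.07427661901472471 r 36.67456810154048
line n 114 z 0.10025969261869624
line dir 0.346791465778003 mean angle 1.836934862265496 tip [656.4095358 -20.7188347] red angle 1.4373642725037579 => clockwise turn needed 358.90942719327427 via mean 0.3995705897617381
bar ((634.5277709960938, -20.024173736572266), (44.105865478515625, 11.535116195678711), 1.0717418193817139) 0.09965936552691068
```

View pics/w19.png

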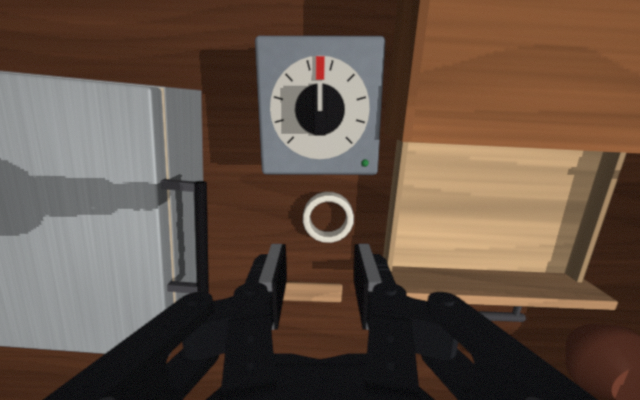

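The dial line points at the red marker: (320,95) line and (320,68) marker, error ~1°. Now the drawer: fingers shut, moving in front of its handle.

```bash
python3 -m creep '[{"dx":-0.028,"dy":0.015,"dz":0,"yaw":0},{"dx":-0.056,"dy":0.035,"dz":0,"yaw":1},{"dx":-0.084,"dy":0.06,"dz":0,"yaw":2},{"dx":-0.112,"dy":0.088,"dz":0,"yaw":2.7},{"dx":-0.14,"dy":0.116,"dz":0,"yaw":2.7},{"dx":-0.168,"dy":0.144,"dz":0,"yaw":2.7},{"dx":-0.196,"dy":0.172,"dz":0,"yaw":2.7},{"dx":-0.22,"dy":0.2,"dz":0.01,"yaw":2.7},{"dx":-0.2245,"dy":0.207,"dz":0.04,"yaw":2.7},{"dx":-0.2245,"dy":0.207,"dz":0.05,"yaw":2.7}]' 0; python3 -m creep '[{"dx":0,"dy":0,"dz":0,"yaw":0},{"dx":0,"dy":0,"dz":0,"yaw":0}]'
python3 - <<'E'
from h import *
st(); p,d,c,P=snap("wrist","w20")
z=P[...,2]; m=(z>.04)&(z<.058)&(P[...,0]>.34)&(P[...,0]<.415)&(P[...,1]>-.32)&(P[...,1]<-.14); q=P[m]
print(len(q)); 
if len(q)>5: print(cv2.minAreaRect((q[:,:2]*1000).astype(np.float32)),np.median(q,0),q.min(0))
m=(z>.070)&(z<.084)&(P[...,0]<.5)&(P[...,1]>-.42)&(P[...,1]<-.05);q=P[m];print("panel",cv2.minAreaRect((q[:,:2]*1000).astype(np.float32)))
E
```

```text
time: 41.68
tool_pos: [0.3423, -0.236, 0.2051]
tcp_rot: [-3.137, 0.005, -0.025]
contact_force: [-0.4, 0.7, -0.9]
gripper_width: -0.002
time: 41.85
tool_pos: [0.3446, -0.2348, 0.2078]
tcp_rot: [-3.139, 0.003, -0.022]
contact_force: [0.3, -0.7, 0.0]
gripper_width: -0.005
t 41.85 tcp [ 0.3446 -0.2348  0.2078] rpy [-3.139e+00  3.000e-03 -2.200e-02] F [ 0.3 -0.7  0. ] g -0.005
1968
((398.1586608886719, -233.12583923339844), (109.76715850830078, 34.0196418762207), 89.5933837890625) [ 0.38891634 -0.23252163  0.05270011] [ 0.38077647 -0.2879134   0.04643369]
panel ((404.6469421386719, -282.25439453125), (358.1434326171875, 119.3354721069336), 64.78809356689453)
```

View pics/w20.png

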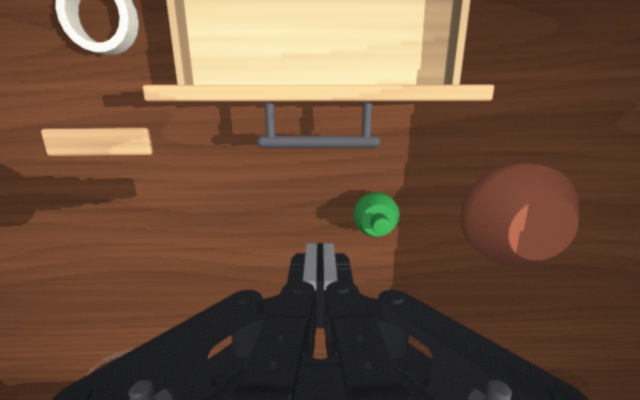

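The handle bar is at pixel (319,142), front face x≈0.381. The green decoy (376,214) is close, so I descend slightly left and forward.

```bash
python3 -m creep '[{"dx":0.005,"dy":-0.005,"dz":0.03,"yaw":0},{"dx":0.011,"dy":-0.011,"dz":0.06,"yaw":0},{"dx":0.011,"dy":-0.011,"dz":0.09,"yaw":0},{"dx":0.011,"dy":-0.011,"dz":0.12,"yaw":0},{"dx":0.011,"dy":-0.011,"dz":0.142,"yaw":0},{"dx":0.011,"dy":-0.011,"dz":0.15,"yaw":0},{"dx":0.011,"dy":-0.011,"dz":0.15,"yaw":0}]'; python3 -m creep '[{"dx":0.01,"dy":0,"dz":0,"yaw":0},{"dx":0.02,"dy":0,"dz":0,"yaw":0},{"dx":0.03,"dy":0,"dz":0,"yaw":0},{"dx":0.04,"dy":0,"dz":0,"yaw":0},{"dx":0.05,"dy":0,"dz":0,"yaw":0}]'
python3 - <<'E'
from h import *
st(); p,d,c,P=snap("wrist","w21")
E
```

```text
time: 42.48
tool_pos: [0.3561, -0.2235, 0.0582]
tcp_rot: [-3.14, 0.002, -0.02]
contact_force: [0.2, -0.0, 0.6]
gripper_width: 0.002
time: 42.9
tool_pos: [0.4077, -0.2256, 0.0602]
tcp_rot: [3.14, -0.001, -0.021]
contact_force: [-2.7, 0.4, 2.8]
gripper_width: -0.002
t 42.9 tcp [ 0.4077 -0.2256  0.0602] rpy [ 3.14e+00 -1.00e-03 -2.10e-02] F [-2.7  0.4  2.8] g -0.002
```

View pics/w21.png

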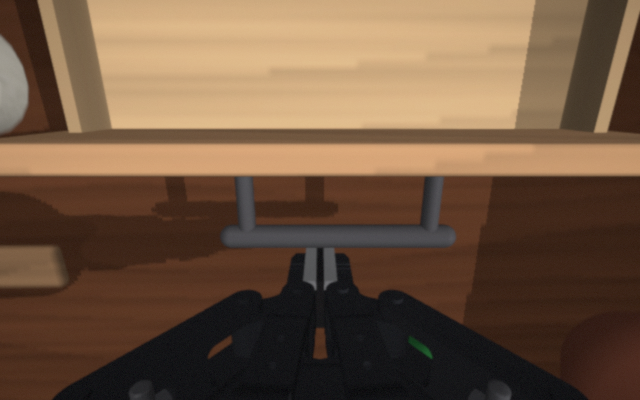

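In contact and pushing (2.7 N). Continuing.

```bash
python3 -m creep '[{"dx":0.012,"dy":0,"dz":0,"yaw":0},{"dx":0.024,"dy":0,"dz":0,"yaw":0},{"dx":0.036,"dy":0,"dz":0,"yaw":0},{"dx":0.048,"dy":0,"dz":0,"yaw":0},{"dx":0.06,"dy":0,"dz":0,"yaw":0},{"dx":0.072,"dy":0,"dz":0,"yaw":0},{"dx":0.084,"dy":0,"dz":0,"yaw":0},{"dx":0.096,"dy":0,"dz":0,"yaw":0},{"dx":0.106,"dy":0,"dz":0,"yaw":0},{"dx":0.114,"dy":0,"dz":0,"yaw":0}]'; python3 -m creep '[{"dx":0.004,"dy":0,"dz":0,"yaw":0},{"dx":0.008,"dy":0,"dz":0,"yaw":0},{"dx":0.012,"dy":0,"dz":0,"yaw":0}]'; python3 -m creep '[{"dx":0.003,"dy":0,"dz":0,"yaw":0},{"dx":0.005,"dy":0,"dz":0,"yaw":0}]'
```

```text
time: 43.78
tool_pos: [0.5212, -0.2277, 0.0597]
tcp_rot: [3.141, -0.001, -0.021]
contact_force: [-3.0, -0.8, 2.4]
gripper_width: -0.002
time: 44.03
tool_pos: [0.5321, -0.2279, 0.0594]
tcp_rot: [3.142, 0.0, -0.021]
contact_force: [-3.0, 0.0, 2.5]
gripper_width: 0.003
time: 44.2
tool_pos: [0.5372, -0.2281, 0.0594]
tcp_rot: [3.142, -0.0, -0.021]
contact_force: [-3.3, 0.1, 1.8]
gripper_width: -0.002
```

Run:
```python
from h import *
st(); p,d,c,P=snap("wrist","w22"); z=P[...,2]
m=(z>.070)&(z<.0825)&(P[...,0]>.5)&(P[...,0]<.66)&(P[...,1]>-.36)&(P[...,1]<-.11);q=P[m];print("panel",len(q),cv2.minAreaRect((q[:,:2]*1000).astype(np.float32)))
m=(z>.085)&(z<.1)&(P[...,0]<.75)&(P[...,1]>-.36)&(P[...,1]<-.11);q=P[m];print("cab min x",np.percentile(q[:,0],[.5,2]))
```

```text
t 44.2 tcp [ 0.5372 -0.2281  0.0594] rpy [ 3.142 -0.    -0.021] F [-3.3  0.1  1.8] g -0.002
panel 23376 ((563.6688842773438, -227.39163208007812), (227.27854919433594, 74.52730560302734), 88.7408676147461)
cab min x [0.52928755 0.53541894]
```

View pics/w22.png

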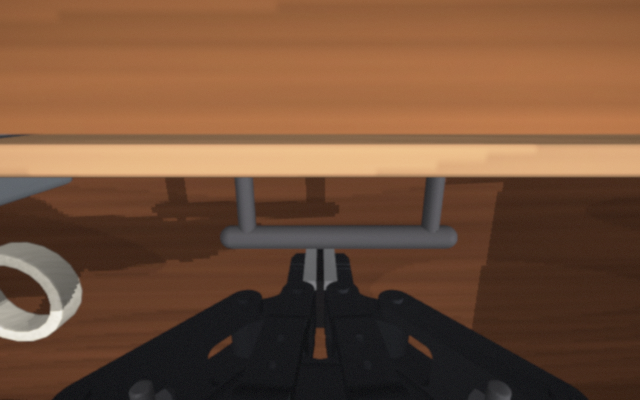

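Almost home (a thin dark gap is still visible at rows 135-143). Creeping on until the stop shows in the force.

```bash
python3 -m creep '[{"dx":0.002,"dy":0,"dz":0,"yaw":0},{"dx":0.004,"dy":0,"dz":0,"yaw":0},{"dx":0.004,"dy":0,"dz":0,"yaw":0}]'; python3 -m creep '[{"dx":0.002,"dy":0,"dz":0,"yaw":0},{"dx":0.003,"dy":0,"dz":0,"yaw":0},{"dx":0.003,"dy":0,"dz":0,"yaw":0}]'
```

```text
time: 44.5
tool_pos: [0.5413, -0.2282, 0.0592]
tcp_rot: [3.142, -0.0, -0.021]
contact_force: [-0.7, -0.7, 1.6]
gripper_width: -0.005
time: 44.75
tool_pos: [0.5419, -0.2281, 0.0592]
tcp_rot: [-3.141, 0.005, -0.021]
contact_force: [-10.0, -1.0, 6.4]
gripper_width: 0.002
```

```bash
python3 -m creep '[{"dx":0.002,"dy":0,"dz":0,"yaw":0},{"dx":0.002,"dy":0,"dz":0,"yaw":0}]'; python3 -m creep '[{"dx":-0.02,"dy":0,"dz":0,"yaw":0},{"dx":-0.05,"dy":0,"dz":-0.01,"yaw":0},{"dx":-0.08,"dy":0,"dz":-0.05,"yaw":0},{"dx":-0.1,"dy":0,"dz":-0.09,"yaw":0},{"dx":-0.1,"dy":0,"dz":-0.13,"yaw":0},{"dx":-0.1,"dy":0,"dz":-0.17,"yaw":0},{"dx":-0.1,"dy":0,"dz":-0.21,"yaw":0},{"dx":-0.1,"dy":-0.03,"dz":-0.23,"yaw":0},{"dx":-0.1,"dy":-0.06,"dz":-0.24,"yaw":0},{"dx":-0.1,"dy":-0.1,"dz":-0.24,"yaw":0}]'; python3 -m creep '[{"dx":0,"dy":0,"dz":0,"yaw":0},{"dx":0,"dy":0,"dz":0,"yaw":0},{"dx":0,"dy":0,"dz":0,"yaw":0}]'
python3 - <<'E'
from h import *
st(); p,d,c,P=snap("wrist","w23"); dial(p,c,P)
z=P[...,2]
m=(z>.070)&(z<.0835)&(P[...,0]>.5)&(P[...,0]<.62)&(P[...,1]>-.30)&(P[...,1]<-.12);q=P[m];print("panel",len(q),cv2.minAreaRect((q[:,:2]*1000).astype(np.float32)))
m=(z>.085)&(z<.1)&(P[...,0]>.5)&(P[...,0]<.75)&(P[...,1]>-.3)&(P[...,1]<-.12);q=P[m];print("cab min x",np.percentile(q[:,0],[.1,.5,2]))
p,d,c,P=snap("scene","c23"); z=P[...,2]
snap("side","s23")
m=(z>.1)&(z<.16)&(P[...,0]>.4)&(P[...,0]<.62)&(P[...,1]>.15)&(P[...,1]<.3)
q=P[m]; A=np.c_[q[:,:2],np.ones(len(q))]; s=np.linalg.lstsq(A,q[:,2],rcond=None)[0]; print("lid plane",len(q),s)
E
```

```text
time: 44.92
tool_pos: [0.542, -0.2281, 0.0591]
tcp_rot: [-3.14, 0.009, -0.021]
contact_force: [-17.7, -1.8, 11.1]
gripper_width: 0.003
time: 45.75
tool_pos: [0.4497, -0.1269, 0.3027]
tcp_rot: [3.138, -0.008, -0.024]
contact_force: [1.1, -0.2, 0.0]
gripper_width: -0.002
time: 46.0
tool_pos: [0.4485, -0.1263, 0.2993]
tcp_rot: [3.141, -0.001, -0.02]
contact_force: [0.5, -0.9, 0.7]
gripper_width: 0.001
t 46.0 tcp [ 0.4485 -0.1263  0.2993] rpy [ 3.141e+00 -1.000e-03 -2.000e-02] F [ 0.5 -0.9  0.7] g 0.001
scale 621.296142578125 -22.00868797302246 52.34918975830078 z 0.07003717496121148
red n 0 [nan nan] z nan r nan
line n 0 z nanh.py:41: RuntimeWarning: Mean of empty slice.
  qr=onplane(red,c,.0765); mr=qr[:,:2].mean(0)*1000; print("red n",red.sum(),mr,"z",np.nanmedian(P[red][:,2]),"r",np.hypot(*(mr-[cx,cy])))
  ret = um.true_divide(
  return np.nanmean(a, axis, out=out, keepdims=keepdims)
Traceback (most recent call last):
  File "h.py", line 44, in dial
    l=cv2.fitLine(X.astype(np.float32),cv2.DIST_L2,0,.01,.01).ravel(); mm=X.mean(0); dv=l[:2]*np.sign(np.dot(l[:2],mm-[cx,cy]) or 1)
      ~~~~~~~~~~~^^^^^^^^^^^^^^^^^^^^^^^^^^^^^^^^^^^^^^^^^^^^
cv2.error: OpenCV(4.12.0) /io/opencv/modules/imgproc/src/linefit.cpp:50: error: (-215:Assertion failed) count > 0 in function 'fitLine2D_wods'
```

View pics/w23.png

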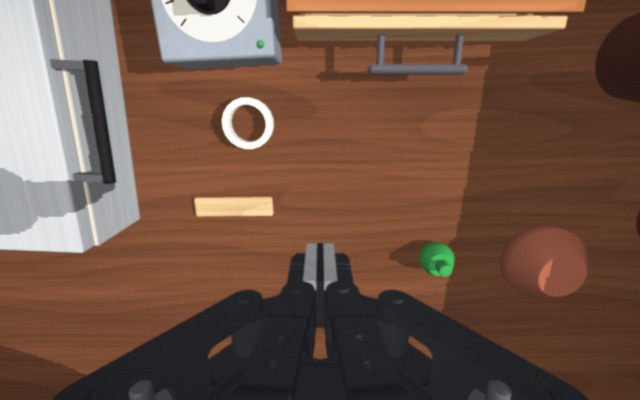

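The drawer is home, its panel flush with the cabinet at (430,22). The dial is out of this view, so I move forward for one final check of everything.

```bash
python3 -m creep '[{"dx":0.03,"dy":-0.01,"dz":0,"yaw":0},{"dx":0.06,"dy":-0.02,"dz":0,"yaw":0},{"dx":0.09,"dy":-0.03,"dz":0,"yaw":0},{"dx":0.12,"dy":-0.04,"dz":0,"yaw":0},{"dx":0.12,"dy":-0.05,"dz":0,"yaw":0},{"dx":0.12,"dy":-0.05,"dz":0,"yaw":0},{"dx":0.12,"dy":-0.05,"dz":0,"yaw":0}]'
python3 - <<'E'
from h import *
st(); p,d,c,P=snap("wrist","w24"); dial(p,c,P)
z=P[...,2]
m=(z>.070)&(z<.0835)&(P[...,0]>.5)&(P[...,0]<.64)&(P[...,1]>-.34)&(P[...,1]<-.14);q=P[m];print("panel",len(q),cv2.minAreaRect((q[:,:2]*1000).astype(np.float32)))
m=(z>.085)&(z<.1)&(P[...,0]>.5)&(P[...,0]<.75)&(P[...,1]>-.3)&(P[...,1]<-.12);q=P[m];print("cab min x",np.percentile(q[:,0],[.1,.5,2]))
p,d,c,P=snap("scene","c23"); z=P[...,2]
snap("side","s23")
m=(z>.1)&(z<.16)&(P[...,0]>.4)&(P[...,0]<.62)&(P[...,1]>.15)&(P[...,1]<.3)
q=P[m]; A=np.c_[q[:,:2],np.ones(len(q))]; s=np.linalg.lstsq(A,q[:,2],rcond=None)[0]; print("lid plane",len(q),s)
E
```

```text
time: 46.63
tool_pos: [0.5688, -0.0795, 0.2985]
tcp_rot: [3.142, 0.002, -0.022]
contact_force: [-0.6, -0.2, -0.1]
gripper_width: 0.003
t 46.6333 tcp [ 0.5688 -0.0795  0.2985] rpy [ 3.142e+00  2.000e-03 -2.200e-02] F [-0.6 -0.2 -0.1] g 0.003
scale 635.1281127929688 -21.634521484375 54.39694595336914 z 0.0700690261415508
red n 114 [670.9920049  -19.90854353] z 0.07427948527477546 r 35.905400112723264
line n 125 z 0.10008466104166952
line dir 2.0344121257465573 mean angle 11.26464356865162 tip [656.50388091 -17.89813353] red angle 2.755278506802205 => clockwise turn needed 359.27913361894434 via mean 8.509365061849415
panel 1632 ((598.0501098632812, -240.19308471679688), (199.61764526367188, 9.33193588256836), 88.78041076660156)
cab min x [0.60431996 0.60573651 0.6082923 ]
lid plane 1418 [4.01951892e-05 3.73139037e-03 1.14607219e-01]
```

View pics/w24.png

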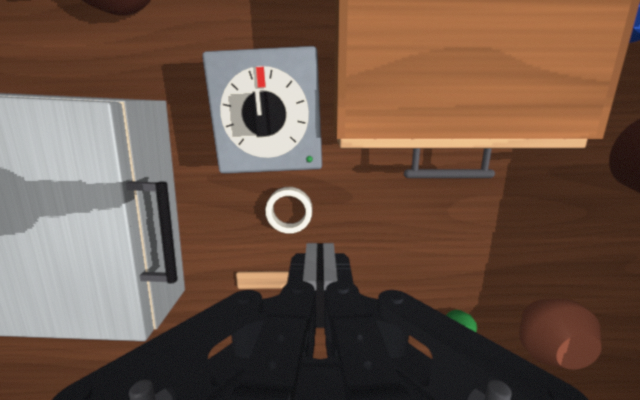

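View pics/s23.png

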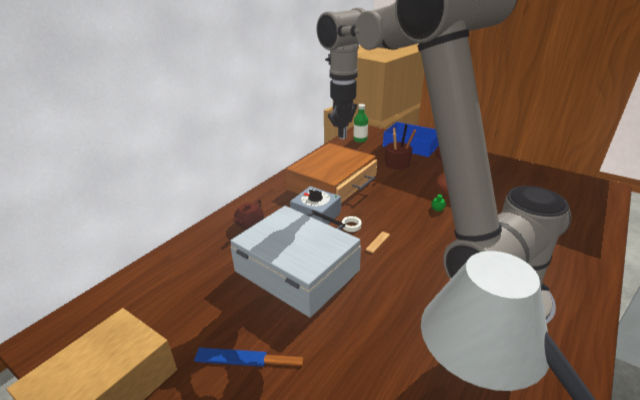

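Final checks agree. The dial's line and the marker coincide (258,100)/(260,77), the drawer is flush against the cabinet, the lid is level, the bystanders are in place, and the arm is clear. Handing in.

Run:
```python
from h import *
st(); print(arm.finish_job())
```

```text
t 46.7833 tcp [ 0.5685 -0.0798  0.2996] rpy [ 3.141 -0.    -0.023] F [-0.1 -0.8  0.8] g 0.004
the job is handed in; nothing more can be done
None
```

The job is handed in at 46.8 s of the 210 s allowed; `finish_job()` gives no verdict, so what follows is from my own checks.

- **Jars:** four brown jars were in the drawer and all four now stand in the kiln. One had been knocked about 3 cm while the arm was away, so I found it again before gripping it. Before the lid was closed, all four knob tops measured z ≈ 0.076, which means upright on the chamber floor. I could not see them after that.
- **Lid:** I lowered it by its handle at about 0.3 rad/s until it met its stop, where the force rose to about 43 N on the fingers. The wrist camera then showed it level to about 0.001 rad. A last, coarser fit from the scene camera gave 0.004 rad. Both are well inside 0.03 rad.
- **Dial:** I turned it clockwise about 123° after the lid was closed. Two later looks put the line within about 1° of the marker, and 1.5 mm at most at the pointer's end, on opposite sides of it. In the last look the scale-disc centre fit was off (54 mm radius instead of 48), so I used the earlier centre there.
- **Drawer:** I pushed it by the handle to a hard stop (about 18 N), and its panel lies flush with the cabinet front.
- **Bystanders:** the ones in the last pictures looked unmoved to the eye, and nothing was touched on purpose. I did not measure their shifts, and I did not view the final scene-camera picture.

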